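# Sort the ball maker's bench: templates, core and calipers

## Robot

A 6-joint arm with a two-finger parallel gripper is mounted at the origin on the work surface. World frame = base frame: x ahead of the robot, y to its left, z up, the work surface at z = 0. Lengths are in m, angles in rad, forces in N, time in s.
With the tool pointing down it reaches from about 0.425 to 0.95 m from the base axis. Payload 3.5 kg.
Tool frame: the origin (TCP) lies between the finger pads; the fingertips stand 14 mm ahead of it and the grasp point (between the pads) lies 5 mm behind it (ctrl.tip_extent is the distance from the TCP to the fingertips, in m); x points along the fingers, z is the direction in which the jaws open and shut, and the axes are right-handed (so a half turn about x gives the same grasp; the last joint's range is limited). The gripper opens to 85 mm and grips with 20 to 120 N. Pads are 22 mm wide; open, the fingers measure 114 mm over their backs; the gripper's body (76 mm by 85 mm) begins 54 mm behind the grasp point. The pads swing forward as they close: fully open they stand 13 mm farther back than shut.
Start: joints at [1.19, 0.286, 1.577, -0, 1.279, -0.15], TCP at [0.154, 0.657, 0.245] pointing down, gripper open.
Joint ranges: [-2.77, 2.77], [-0.9, 2.22], [0.21, 2.48], [-1.53, 4.67], [0.24, 2.81], [-2.84, 2.84]. Speed limits (rad/s): [2.79, 2.79, 3.14, 3.14, 3.14, 3.14].

## Interface

Orientations are given as a unit quaternion [x, y, z, w].
In Python, from plant import ctrl gives the robot as it stands.
- The arm moves only by the tool move_arm, never from a script. Its argument "commands" is one flat list of numbers, 4 for each row, row after row: the shift along the tool's x, y, z in units of 25 mm (1.0 is 25 mm), then the turn about the tool's x in units of 5 degrees (1.0 is 5 degrees). A call has 1 to 20 rows; each row shifts and turns the commanded pose from where the row before left it, along the tool's axes as they then stand; what a row does not reach is not made up. A row lasts 1/8 s, in which the tool goes at most 62.5 mm and 10.7 degrees, less where a joint would pass 70% of its speed; a pose out of reach is approached as far as the arm can. A call is refused whole if a number of a shift passes 1 or a number of a turn 1, either way. A call with a gripper value outside its range is refused whole. "jaw" is the finger opening in mm, from 0 to 85.4, set as the call begins (left out, the last holds). The fingers move at their own pace and stop on an object; "force" is the grip in N (left out, the last holds). Time passes only in rows, so rows that do not move let the fingers close. It gives the time, the measured TCP pose, the force and the opening at its end, in the units of the state.
- ctrl.get_state(): the state, without advancing time (a new reading comes with each control period).
- ctrl.read_camera(name): name is "scene" or "top" or "wrist"; returns the picture (400x640x3 uint8, red, green, blue); there is no depth.
- ctrl.get_calibration(name): a dict with "camera_matrix" (3x3 intrinsics, pixels), "camera_from_world" (4x4, takes a point from world to camera coordinates); the wrist camera has in their place "mount" (4x4, takes a point from camera to tool coordinates, whose origin is the TCP and whose axes are the tool frame's). Camera axes: x right, y down, z forward; pixel columns grow to the right and rows downward; lengths in m; the calibration is good to about 2 mm. The wrist camera is an equidistant fisheye: a pixel r from the principal point sees the ray r / f radians off the axis. A picture is of the moment at which its call begins: read the wrist's pose just before it. get_calibration takes no time and is no camera call.
- ctrl.sign_off(): hands the job in, once; it reports no verdict.
The state is a dict: "time": time; "qpos": joint angles; "dq": joint speeds; "joint_efforts": joint torques, N m; "eef_pos": TCP position; "tcp_rot": TCP orientation; "contact_force": force on the tool from outside, world axes, zero at the start; "wrist_torque": the same for the moment, N m; "opening": opening from 0.0 (shut) to 1.0 (fully open).
Only numpy, scipy, OpenCV 4.12 (cv2) and the standard library are available. Lean on these libraries where they do the work, as an engineer would, in place of code of your own. Each camera call takes 0.05 s, during which the arm holds its last target.

## Task

Put the five loose bench things away where each kind belongs: stack the three round aluminium seam templates on the middle of the round wooden stand, largest at the bottom, smallest on top, each centred on the one below; set the domed cork core upright in the square tray; lay the brass calipers flat in the long tray. Leave the green mould and the red match ball where they are.

Things in the scene. Friction and masses are not known exactly. Their poses are not given: they have to be found in the camera images.
- template_large_center (a point): The largest of three flat round aluminium seam templates: a plain solid disc 60 mm across and 10 mm thick, with a thin dark circle and a dark dot on its upper face. Loose, lies flat on the counter. The point is the disc's centre, 5 mm above its underside; z is up.
- template_medium_center (a point): The middle of three flat round aluminium seam templates: a plain solid disc 46 mm across and 10 mm thick, with a thin dark circle and a dark dot on its upper face. Loose, lies flat on the counter. The point is the disc's centre, 5 mm above its underside; z is up.
- template_small_center (a point): The smallest of three flat round aluminium seam templates: a plain solid disc 32 mm across and 10 mm thick, with a thin dark circle and a dark dot on its upper face. Loose, lies flat on the counter. The point is the disc's centre, 5 mm above its underside; z is up.
- core_center (a point): Moulded cork core: 46 mm across, 31 mm high, flat underneath, straight upright sides for the lowest 17 mm, domed above. Loose, stands on its flat side. The point is its centre, 15.5 mm above its underside; z is up.
- calipers_center (a point): Brass calipers, 124 x 37 mm, 10 mm thick, lying flat, loose, 110 to 200 g: two bowed legs, rigidly joined at a round pivot boss 12 mm high at x = -52 mm; tips at x = +62 mm. Outer sides straight and parallel, 37 mm apart, from x = -18 to +20 mm, near the balance point: grip there, across y. Point: midway between the legs, 5 mm above the underside; x runs boss to tips, z up.
- template_stand: Round wooden stand, a flat disc 110 mm across and 10 mm thick without a rim, fixed to the counter. Origin: centre of its underside, on the counter; z is up.
- core_tray: Square open wooden tray, 108 x 108 mm outside, 25 mm high, walls and floor 4 mm thick (inside 100 x 100 mm), fixed. Origin: centre of its underside, on the counter; x and y run along its sides, z is up.
- calipers_tray: Long open wooden tray, 172 mm (its x) x 100 mm (its y) outside, 14 mm high, walls and floor 4 mm thick (inside 164 x 92 mm), fixed. Origin: centre of its underside, on the counter; z is up.
- mould: Bystander: heavy green-painted iron core mould, a block 90 x 114 mm with lugs, 46 mm high. Stands loose at one end of the work. Origin: centre of its underside; z is up.
- match_ball: Bystander: worn red leather match ball, 72 mm across, resting loose on a small fixed wooden ring at the other end of the work; its top is 77 mm above the counter. Origin: the ball's centre.
Not all that is in view belongs to the job. Leave any purple or turquoise look-alike of the part that bears template_small_center alone. What is shaped like the part that bears calipers_center but black is not meant.

How it is judged:
At the end, for the whole second after the job is handed in: Large template flat on the stand within 15 mm of its centre, medium on it, small on top, each within 10 mm of the centre of the one below; core upright on the square tray's floor; calipers flat on the long tray's floor (heights to 3 mm, tilts under 0.08 rad); all released, at rest (horizontal distance between template_large_center and template_stand below 0.015 m and z of template_large_center in the frame of template_stand between 0.012 and 0.018 m and horizontal distance between template_medium_center and template_large_center below 0.01 m and z of template_medium_center in the frame of template_stand between 0.022 and 0.028 m and horizontal distance between template_small_center and template_medium_center below 0.01 m and z of template_small_center in the frame of template_stand between 0.032 and 0.038 m and angle between each of template_large_center, template_medium_center, template_small_center, core_center, calipers_center's own z axis and vertical below 0.08 rad and horizontal distance between core_center and core_tray below 0.042 m and z of core_center in the frame of core_tray between 0.0165 and 0.0225 m and horizontal distance between calipers_center and calipers_tray below 0.042 m and z of calipers_center in the frame of calipers_tray between 0.006 and 0.012 m and linear speed of each of template_large, template_medium, template_small, core, calipers below 0.02 m/s); the robot touches nothing.
It fails at once if the mould is moved by more than 15 mm (distance of mould from where it was at the start of the episode above 0.015 m).
It fails at once if the match ball is moved by more than 15 mm (distance of match_ball from where it was at the start of the episode above 0.015 m).
It also fails if it takes over 128 s, if anything falls off the work surface, if the arm or the gripper's body presses on something with over 40 N, if the wrist force passes 120 N, or if a joint passes its speed limit or range.

## Working session

There is one attempt and no reset: what is moved stays moved. The work goes in short steps, Python scripts to look and compute and a tool call to move; the robot and the scene stay as the last step left them, time stands still between calls to the robot, and variables do not carry over. Pictures are saved under pics/ and viewed, and the job is handed in when it is done.

Besides the shell and the picture viewer there is one more tool, called after "Request:" as name(argument=value, ...) on one line, values as JSON. move_arm: Moves the arm, as the interface text tells. Its arguments: {"type":"object","properties":{"commands":{"type":"array"},"jaw":{"type":"number"},"force":{"type":"number"}},"required":["commands"]}

```bash
mkdir -p pics; ls; python3 - <<'E'
from plant import ctrl
import cv2
s=ctrl.get_state();print(s)
for n in ["scene","top","wrist"]:
    im=ctrl.read_camera(n);cv2.imwrite(f"pics/{n}0.png",im[:,:,::-1]);print(n,ctrl.get_calibration(n))
E
```

```text
pics
{'time': 0.0, 'qpos': array([ 1.18998870e+00,  2.87192946e-01,  1.57821353e+00, -1.78392042e-05,
        1.27858034e+00, -1.50002703e-01]), 'dq': array([-0.00013743, -0.0011828 ,  0.00200699, -0.00019884,  0.00196872,
       -0.00103651]), 'joint_efforts': array([ 1.07757191e-03, -4.05989099e+01, -2.92625302e+01, -1.50784708e-04,
        5.93170829e-03, -7.40236725e-07]), 'eef_pos': array([0.15415183, 0.65650945, 0.24390917]), 'tcp_rot': array([-0.43952796,  0.55497755,  0.43867631,  0.55351439]), 'contact_force': array([-0.10389928, -0.90771737, -0.04556623]), 'wrist_torque': array([0.01775182, 0.00805868, 0.03553797]), 'opening': 1.0003689364039936}
scene {'camera_matrix': array([[429.33442209,   0.        , 313.62508978],
       [  0.        , 429.33442209, 204.0065193 ],
       [  0.        ,   0.        ,   1.        ]]), 'camera_from_world': array([[ 0.57091923,  0.8208543 , -0.01579413, -0.28078438],
       [ 0.60875176, -0.43614943, -0.66271787, -0.2395489 ],
       [-0.55088341,  0.36874367, -0.74870259,  1.53025753],
       [ 0.        ,  0.        ,  0.        ,  1.  
[... 380 characters left out ...]
      [ 1.64067514e-01,  2.08012153e-02, -9.86229771e-01,
         1.20071255e+00],
       [ 0.00000000e+00,  0.00000000e+00,  0.00000000e+00,
         1.00000000e+00]])}
wrist {'camera_matrix': array([[309.70691629,   0.        , 325.74333409],
       [  0.        , 309.70691629, 196.82130777],
       [  0.        ,   0.        ,   1.        ]]), 'mount': array([[-5.10819857e-04, -2.75763023e-01,  9.61225517e-01,
        -1.27542341e-01],
       [ 8.97235174e-06, -9.61225643e-01, -2.75763055e-01,
         6.86637611e-02],
       [ 9.99999869e-01, -1.32240791e-04,  4.93487389e-04,
         4.50901299e-04],
       [ 0.00000000e+00,  0.00000000e+00,  0.00000000e+00,
         1.00000000e+00]])}
```

View pics/top0.png

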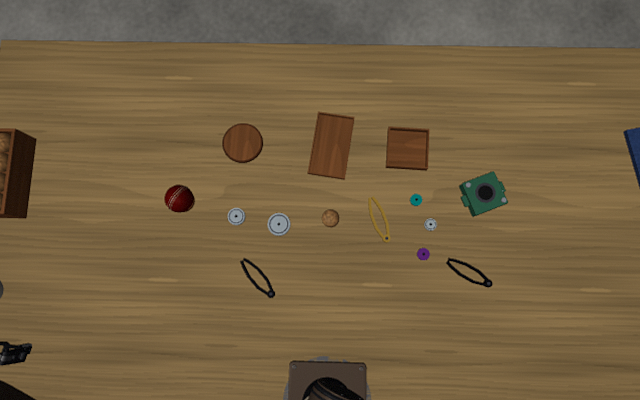

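View pics/scene0.png

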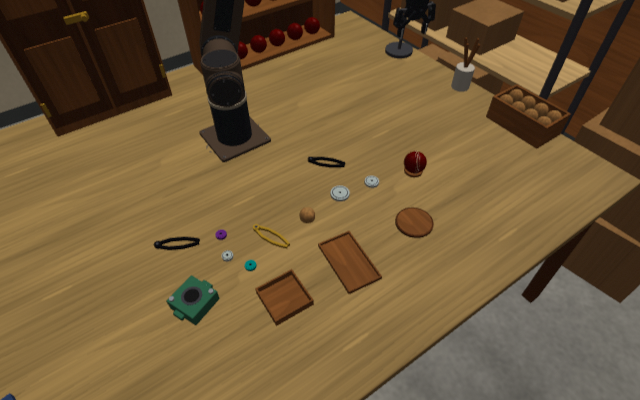

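View pics/wrist0.png

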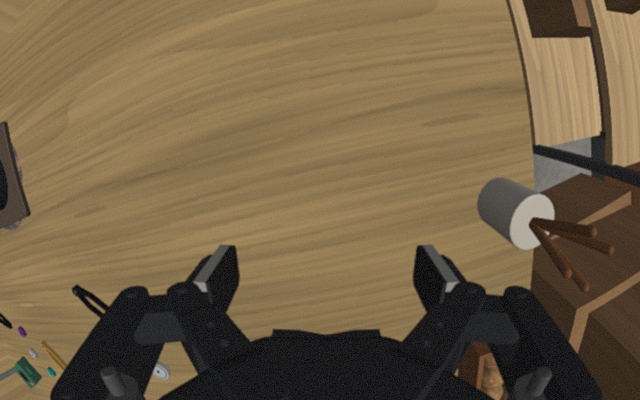

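```bash
cat > h.py <<'E'
import numpy as np,cv2
from plant import ctrl
from scipy.spatial.transform import Rotation as R
def ray(n,px,st=None):
    c=ctrl.get_calibration(n);K=c["camera_matrix"]
    px=np.atleast_2d(np.asarray(px,float))
    d=np.c_[(px[:,0]-K[0,2])/K[0,0],(px[:,1]-K[1,2])/K[1,1]]
    if n=="wrist":
        th=np.hypot(*d.T)[:,None]
        v=np.c_[d/np.maximum(th,1e-9)*np.sin(th),np.cos(th)]
        M=c["mount"];T=np.eye(4);T[:3,:3]=R.from_quat(st["tcp_rot"]).as_matrix();T[:3,3]=st["eef_pos"];W=T@M
    else:
        v=np.c_[d,np.ones(len(d))];W=np.linalg.inv(c["camera_from_world"])
    return W[:3,3],v@W[:3,:3].T
def onplane(n,px,z,st=None):
    o,v=ray(n,px,st);return o+v*((z-o[2])/v[:,2])[:,None]
def show(n,name,crop=None,s=1,st=None):
    im=ctrl.read_camera(n)
    o=im if crop is None else im[crop[1]:crop[3],crop[0]:crop[2]]
    o=cv2.resize(o,None,fx=s,fy=s,interpolation=cv2.INTER_CUBIC)
    cv2.imwrite(f"pics/{name}.png",o[:,:,::-1]);np.save(f"pics/{name}.npy",im);return im
def blobs(mask,amin=30):
    k,l,s,c=cv2.connectedComponentsWithStats(mask.astype(np.uint8))
    return [(l==i,s[i],c[i]) for i in range(1,k) if s[i][4]>=amin]
E
python3 - <<'E'
from h import *
print(ctrl.tip_extent)
t=cv2.imread("pics/top0.png");s=cv2.imread("pics/scene0.png")
cv2.imwrite("pics/topz.png",cv2.resize(t[100:300,160:520],None,fx=2.2,fy=2.2,interpolation=cv2.INTER_CUBIC))
for n,im,roi in (("top",t,(150,100,520,310)),("scene",s,(140,130,450,340))):
    hsv=cv2.cvtColor(im,cv2.COLOR_BGR2HSV).astype(int);H,S,V=[hsv[...,i] for i in range(3)]
    r=np.zeros(H.shape,bool);r[roi[1]:roi[3],roi[0]:roi[2]]=1
    ms={"gray":(S<40)&(V>90),"yellow":(H>=18)&(H<=30)&(S>170)&(V>80),"cork":(H>=8)&(H<=18)&(S>110)&(V>130),"wood":(H<=14)&(S>110)&(V<130)&(V>40),"green":(H>60)&(H<90)&(S>100)}
    for k,m in ms.items():
        m=cv2.morphologyEx((m&r).astype(np.uint8),cv2.MORPH_CLOSE,np.ones((5,5)))
        for b,st,c in blobs(m,40):
            z={"gray":.01,"yellow":.008,"cork":.012,"wood":.01,"green":.046}[k]
            rect=cv2.minAreaRect(np.argwhere(b)[:,::-1].astype(np.float32))
            print(n,k,st.tolist(),c.round(1),[np.round(x,1) for x in rect],onplane(n,rect[0],z)[0].round(4), onplane(n,c,z)[0][:2].round(4))
E
```

```text
0.014
top gray [228, 208, 17, 17, 240] [235.9 215.9] [array([236., 216.]), array([16., 16.]), np.float64(90.0)] [0.455 0.246 0.01 ] [0.4551 0.2462]
top gray [267, 213, 23, 23, 414] [278.5 223.9] [array([278., 224.]), array([22., 22.]), np.float64(90.0)] [0.4364 0.1351 0.01  ] [0.4367 0.1338]
top gray [424, 218, 13, 13, 122] [430.1 224.1] [array([430., 224.]), array([11.3, 11.3]), np.float64(45.0)] [ 0.445  -0.2596  0.01  ] [ 0.4447 -0.2597]
top yellow [369, 197, 21, 45, 248] [379.1 219.6] [array([378.8, 219.2]), array([46.6, 13.6]), np.float64(69.4)] [ 0.455  -0.1273  0.008 ] [ 0.4538 -0.1279]
top cork [150, 100, 69, 17, 725] [179.3 105.8] [array([184., 108.]), array([68., 16.]), np.float64(0.0)] [0.7474 0.4035 0.012 ] [0.7535 0.4167]
top cork [253, 100, 267, 20, 2268] [375.9 107.2] [array([386. , 109.5]), array([ 19., 266.]), np.float64(90.0)] [ 0.7528 -0.1444  0.012 ] [ 0.7589 -0.1173]
top cork [181, 126, 49, 7, 243] [206.6 128.6] [array([205., 129.]), array([ 6., 48.]), np.float64(90.0)] [0.6892 0.3423 0.012 ] [0.6905 0.3381]
top cork [263, 131, 48, 8, 319] [285.3 134.5] [array([2
[... 6990 characters left out ...]
222.]), array([28., 36.]), np.float64(90.0)] [0.6606 0.2378 0.01  ] [0.6604 0.2382]
scene wood [319, 231, 63, 62, 2038] [349.4 261.6] [array([349.6, 260.7]), array([61.9, 36.7]), np.float64(57.3)] [0.6585 0.0029 0.01  ] [0.6604 0.0007]
scene wood [256, 270, 57, 55, 1777] [284.1 296.5] [array([284.5, 295.8]), array([41.8, 44.9]), np.float64(60.3)] [ 0.6466 -0.198   0.01  ] [ 0.6479 -0.1998]
scene green [245, 260, 11, 11, 96] [250.1 264.9] [array([250., 265.]), array([10., 10.]), np.float64(90.0)] [ 0.5374 -0.232   0.046 ] [ 0.5372 -0.2316]
scene green [167, 276, 52, 48, 1124] [193.3 301. ] [array([193., 300.]), array([36.8, 46.7]), np.float64(45.0)] [ 0.5455 -0.3957  0.046 ] [ 0.5485 -0.3961]
```

View pics/topz.png

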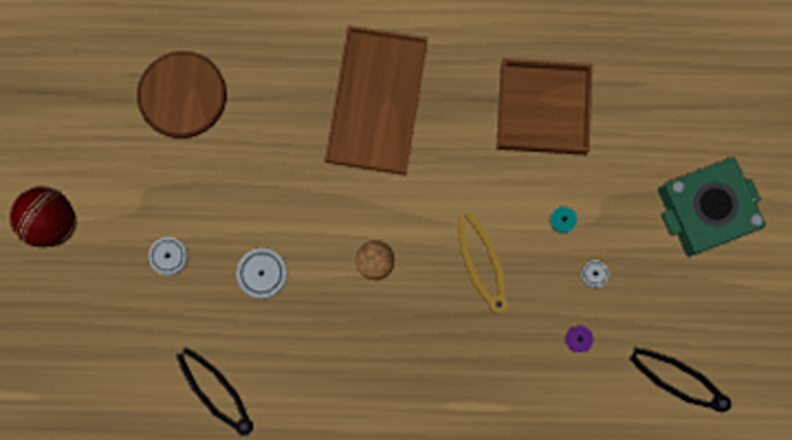

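```bash
cat >> h.py <<'E'
def go(x,y,z,yaw=None):
    """print totals; yaw = angle of tool z (jaw dir) in world, deg, modulo 180"""
    st=ctrl.get_state();M=R.from_quat(st["tcp_rot"]).as_matrix()
    jy=np.degrees(np.arctan2(M[1,2],M[0,2]))
    u=M.T@(np.array([x,y,z])-st["eef_pos"])/.025
    n=int(np.ceil(np.abs(u).max()))
    print("t",round(st["time"],2),"at",st["eef_pos"].round(4),"jaw",round(jy,2),"q6",st["qpos"][5].round(2),"x-axis",M[:,0].round(3),"open",round(st["opening"],3))
    print(" shift units",u.round(2),"rows",n,"each",(u/max(n,1)).round(3))
    if yaw is not None:
        d=(yaw-jy+90)%180-90
        print(" turn deg world",d.round(2),"tool turn units",(-d/5).round(2))
E
python3 - <<'E'
from h import *
go(.439,.134,.15)
M=R.from_quat(ctrl.get_state()["tcp_rot"]).as_matrix();print(M.round(3))
for n,px in (("top",[[386,239],[371,197],[345.3,180],[352.5,116],[308,173],[318,112],[429,169],[429,128],[387,167],[388,127],[330,217.5]]),("scene",[[255,227],[288,246],[307.5,215]])):
    print(n,onplane(n,px,.012).round(4)[:,:2].tolist())
E
```

```text
t 0.15 at [0.1542 0.6566 0.2442] jaw 76.78 q6 -0.15 x-axis [-0.001 -0.002 -1.   ] open 0.999
 shift units [  3.8  -15.87 -17.74] rows 18 each [ 0.211 -0.882 -0.985]
[[-0.001 -0.973  0.229]
 [-0.002  0.229  0.973]
 [-1.     0.    -0.002]]
top [[0.4034, -0.1457], [0.5125, -0.1061], [0.5565, -0.0381], [0.7329, -0.0545], [0.5734, 0.0608], [0.7425, 0.0388], [0.5906, -0.2582], [0.7031, -0.2594], [0.5939, -0.1476], [0.7038, -0.15], [0.4561, -0.0001]]
scene [[0.4092, -0.1487], [0.5216, -0.1073], [0.4601, 0.0003]]
```

Request:
move_arm(commands=[0.2, -0.88, -0.985, 0, 0.2, -0.88, -0.985, 0, 0.2, -0.88, -0.985, 0, 0.2, -0.88, -0.985, 0, 0.2, -0.88, -0.985, 0, 0.2, -0.88, -0.985, 0, 0.2, -0.88, -0.985, 0, 0.2, -0.88, -0.985, 0, 0.2, -0.88, -0.985, 0, 0.2, -0.88, -0.985, 0, 0.2, -0.88, -0.985, 0, 0.2, -0.88, -0.985, 0, 0.2, -0.88, -0.985, 0, 0.2, -0.88, -0.985, 0, 0.2, -0.88, -0.985, 0, 0.2, -0.88, -0.985, 0, 0.2, -0.88, -0.985, 0, 0.2, -0.88, -0.985, 0, 0, 0, 0, 0, 0, 0, 0, 0], jaw=80, force=40)

```text
time: 2.65
eef_pos: [0.4381, 0.1353, 0.1552]
tcp_rot: [-0.439, 0.554, 0.439, 0.554]
contact_force: [0.5, -0.1, 0.1]
opening: 0.932
```

```bash
python3 - <<'E'
from h import *
go(.439,.134,.05)
st=ctrl.get_state();np.save("pics/st1.npy",st,allow_pickle=True)
show("wrist","w1")
E
```

```text
t 2.65 at [0.4381 0.1353 0.1552] jaw 76.76 q6 -1.26 x-axis [-0.001  0.    -1.   ] open 0.932
 shift units [ 4.21 -0.05 -0.04] rows 5 each [ 0.841 -0.01  -0.009]
```

View pics/w1.png

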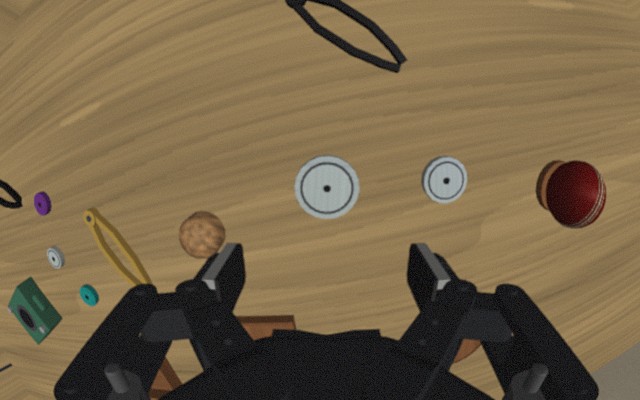

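```bash
python3 - <<'E'
from h import *
st=np.load("pics/st1.npy",allow_pickle=True).item()
im=np.load("pics/w1.npy")
hsv=cv2.cvtColor(im,cv2.COLOR_RGB2HSV).astype(int)
m=((hsv[...,1]<40)&(hsv[...,2]>90)).astype(np.uint8)
m=cv2.morphologyEx(m,cv2.MORPH_CLOSE,np.ones((5,5)))
for b,s,c in blobs(m,60):
    if s[1]<280 and s[1]+s[3]<300: 
        p=np.argwhere(b)[:,::-1];q=onplane("wrist",p,.01,st);print(s.tolist(),c.round(1),q.mean(0).round(4),np.ptp(q,axis=0).round(4))
print(onplane("wrist",[[327,188],[446,180.5]],.01,st).round(4))
# tip row check: TCP projected
print(onplane("wrist",[[202,235]],.015,st).round(4))
print(onplane("wrist",[[89,214],[147,286],[55,258]],.01,st).round(4))
E
```

```text
[294, 155, 66, 64, 3240] [326.5 186.7] [0.4384 0.1366 0.01  ] [0.0598 0.0591 0.    ]
[423, 156, 44, 47, 1602] [444.9 179.4] [0.4567 0.248  0.01  ] [0.0457 0.0457 0.    ]
[47, 246, 18, 23, 284] [ 55.3 256.9] [ 0.4458 -0.25    0.01  ] [0.032 0.043 0.   ]
[203, 279, 12, 11, 80] [209.8 283. ] [ 0.5131 -0.0105  0.01  ] [0.014  0.0121 0.    ]
[437, 279, 13, 11, 82] [441.7 283. ] [0.5707 0.2337 0.01  ] [0.0126 0.0145 0.    ]
[[0.4396 0.1368 0.01  ]
 [0.4579 0.2488 0.01  ]]
[[0.4563 0.0055 0.015 ]]
[[ 0.4042 -0.1414  0.01  ]
 [ 0.5057 -0.0969  0.01  ]
 [ 0.4473 -0.2518  0.01  ]]
```

Request:
move_arm(commands=[0.87, -0.02, 0.05, 0, 0.87, 0, 0, 0, 0.87, 0, 0, 0, 0.87, 0, 0, 0, 0.87, 0, 0, 0, 0.87, 0, 0, 0, 0, 0, 0, 0, 0, 0, 0, 0], jaw=69)

```text
time: 3.7
eef_pos: [0.4396, 0.1367, 0.0256]
tcp_rot: [-0.44, 0.554, 0.439, 0.554]
contact_force: [-0.9, 0.5, 0.1]
opening: 0.806
```

```bash
python3 - <<'E'
from h import *
go(.439,.1365,.014)
show("wrist","w2");show("scene","s2",(280,130,440,260),4)
E
```

```text
t 3.7 at [0.4396 0.1367 0.0256] jaw 76.84 q6 -1.26 x-axis [ 0.001  0.    -1.   ] open 0.806
 shift units [ 0.47  0.02 -0.02] rows 1 each [ 0.465  0.023 -0.015]
```

View pics/w2.png

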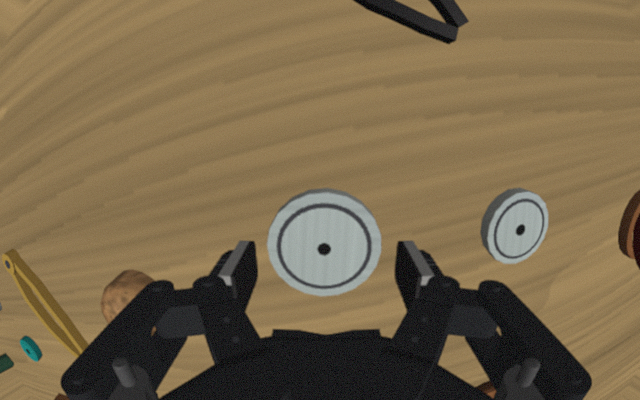

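View pics/s2.png

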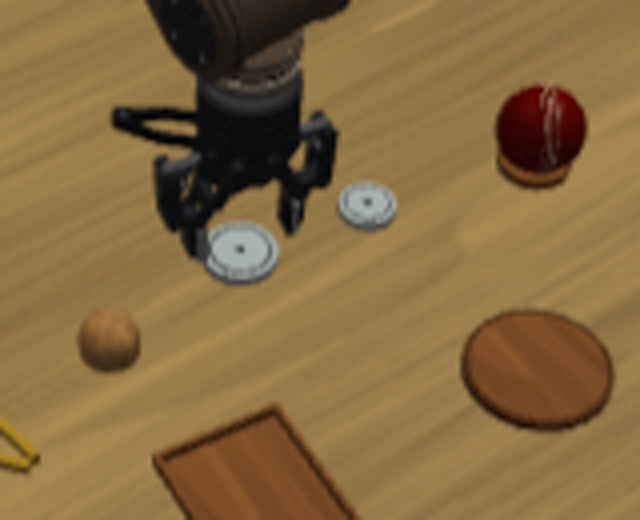

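Request:
move_arm(commands=[0.3, 0, 0, 0, 0.08, 0, 0, 0, 0, 0, 0, 0])

```text
time: 4.18
eef_pos: [0.439, 0.136, 0.0151]
tcp_rot: [-0.439, 0.554, 0.439, 0.554]
contact_force: [-1.0, 0.3, 0.0]
opening: 0.81
```

Request:
move_arm(commands=[0.08, 0, 0, 0, 0, 0, 0, 0])

```text
time: 4.42
eef_pos: [0.4392, 0.1361, 0.0132]
tcp_rot: [-0.439, 0.554, 0.439, 0.554]
contact_force: [-0.8, -0.0, 0.3]
opening: 0.805
```

```bash
python3 - <<'E'
from h import *
go(.439,.1365,.014)
show("wrist","w3")
E
```

```text
t 4.42 at [0.4392 0.1361 0.0132] jaw 76.77 q6 -1.26 x-axis [-0. -0. -1.] open 0.805
 shift units [-0.03  0.01  0.01] rows 1 each [-0.032  0.01   0.015]
```

View pics/w3.png

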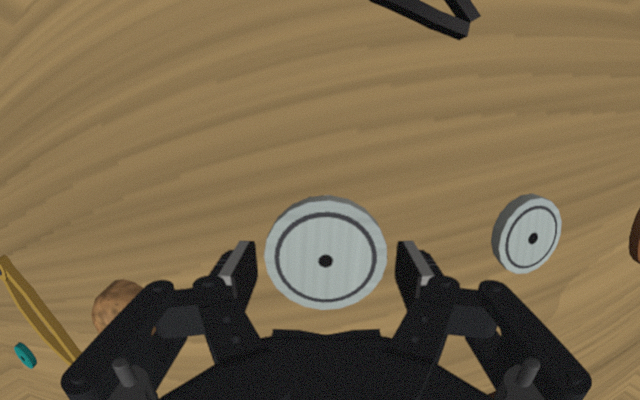

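Request:
move_arm(commands=[0.06, 0, 0, 0, 0.06, 0, 0, 0, 0, 0, 0, 0], jaw=65)

```text
time: 4.85
eef_pos: [0.4391, 0.1361, 0.0102]
tcp_rot: [-0.439, 0.554, 0.439, 0.554]
contact_force: [-0.4, -0.1, 0.4]
opening: 0.763
```

Request:
move_arm(commands=[0.04, 0, 0, 0, 0, 0, 0, 0, 0, 0, 0, 0])

```text
time: 5.22
eef_pos: [0.4393, 0.1361, 0.0093]
tcp_rot: [-0.439, 0.554, 0.439, 0.554]
contact_force: [1.3, 0.3, -0.3]
opening: 0.76
```

Request:
move_arm(commands=[0.04, 0, 0, 0, 0, 0, 0, 0])

```text
time: 5.48
eef_pos: [0.4392, 0.1361, 0.0083]
tcp_rot: [-0.439, 0.554, 0.439, 0.554]
contact_force: [-0.5, 0.3, 0.2]
opening: 0.76
```

Request:
move_arm(commands=[0.04, 0, 0, 0, 0, 0, 0, 0])

```text
time: 5.72
eef_pos: [0.4394, 0.1361, 0.0077]
tcp_rot: [-0.439, 0.554, 0.439, 0.554]
contact_force: [-1.2, -0.1, 4.6]
opening: 0.763
```

Request:
move_arm(commands=[-0.1, 0, 0, 0, 0, 0, 0, 0])

```text
time: 5.98
eef_pos: [0.4393, 0.1361, 0.0099]
tcp_rot: [-0.439, 0.554, 0.439, 0.554]
contact_force: [0.2, -0.0, -0.5]
opening: 0.761
```

Request:
move_arm(commands=[0, 0, 0, 0, 0, 0, 0, 0, 0, 0, 0, 0, 0, 0, 0, 0], jaw=50, force=40)

```text
time: 6.48
eef_pos: [0.4396, 0.1361, 0.0103]
tcp_rot: [-0.439, 0.554, 0.439, 0.554]
contact_force: [-1.3, 0.6, 5.1]
opening: 0.68
```

Request:
move_arm(commands=[-0.4, 0, 0, 0, -0.8, 0, 0, 0, -0.8, 0, 0, 0, 0, 0, 0, 0])

```text
time: 6.98
eef_pos: [0.4404, 0.1362, 0.0613]
tcp_rot: [-0.44, 0.553, 0.438, 0.555]
contact_force: [0.4, -0.2, -1.1]
opening: 0.677
```

```bash
python3 - <<'E'
from h import *
go(.655,.239,.1)
show("wrist","w4");show("scene","s4",(280,130,440,260),4)
E
```

```text
t 6.97 at [0.4404 0.1362 0.0613] jaw 76.78 q6 -1.26 x-axis [ 0.004  0.    -1.   ] open 0.677
 shift units [-1.51 -7.42  5.97] rows 8 each [-0.189 -0.927  0.746]
```

View pics/w4.png

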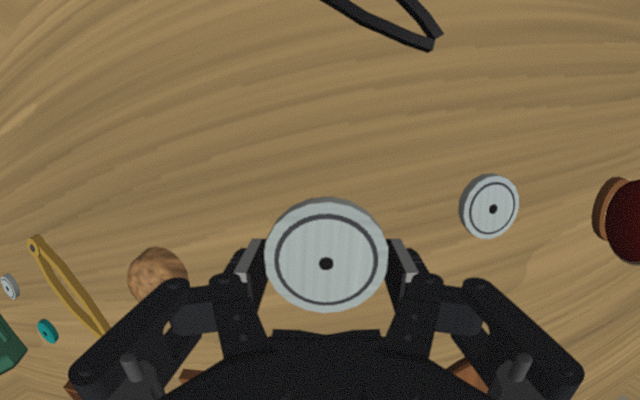

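View pics/s4.png

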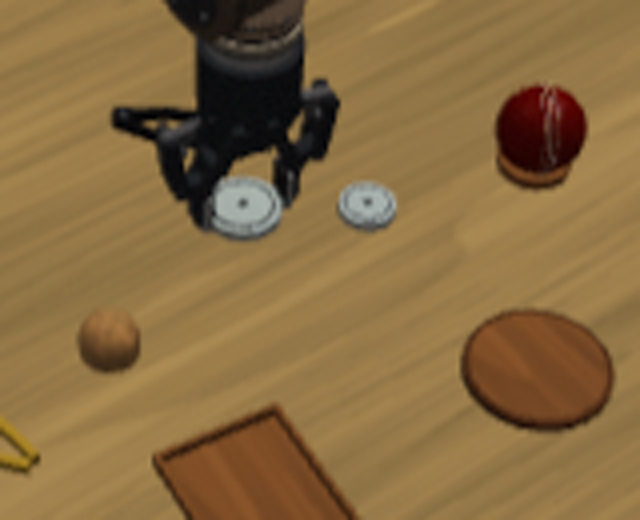

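Request:
move_arm(commands=[-0.2, -0.934, 0.759, 0, -0.2, -0.934, 0.759, 0, -0.2, -0.934, 0.759, 0, -0.2, -0.934, 0.759, 0, -0.2, -0.934, 0.759, 0, 0, -0.934, 0.759, 0, 0, -0.934, 0.759, 0, 0, -0.934, 0.759, 0, 0, 0, 0, 0, 0, 0, 0, 0])

```text
time: 8.32
eef_pos: [0.6544, 0.2408, 0.083]
tcp_rot: [-0.439, 0.555, 0.44, 0.553]
contact_force: [-0.8, 0.1, -1.1]
opening: 0.681
```

```bash
python3 - <<'E'
from h import *
go(.657,.241,.0213)
np.save("pics/st5.npy",ctrl.get_state(),allow_pickle=True)
show("wrist","w5")
E
```

```text
t 8.32 at [0.6544 0.2408 0.083 ] jaw 76.78 q6 -1.13 x-axis [-0.003 -0.001 -1.   ] open 0.681
 shift units [ 2.47 -0.11  0.04] rows 3 each [ 0.822 -0.036  0.012]
```

View pics/w5.png

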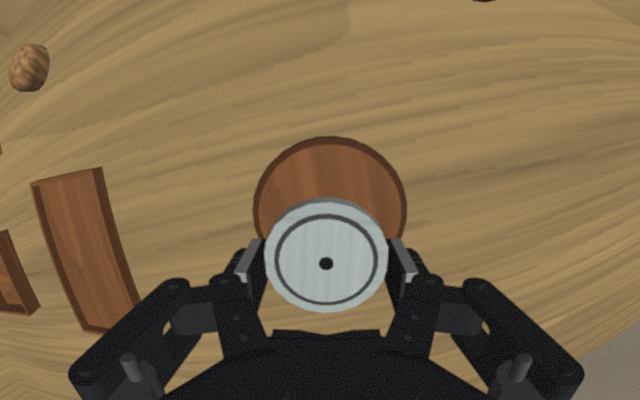

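```bash
python3 - <<'E'
from h import *
from scipy.optimize import least_squares
st=np.load("pics/st5.npy",allow_pickle=True).item();im=np.load("pics/w5.npy")
hsv=cv2.cvtColor(im,cv2.COLOR_RGB2HSV).astype(int)
m=((hsv[...,0]<=13)&(hsv[...,1]>110)&(hsv[...,2]<150)).astype(np.uint8);m[:, :230]=0;m[:,430:]=0;m[230:]=0
m=cv2.morphologyEx(m,cv2.MORPH_OPEN,np.ones((3,3)))
b=max(blobs(m),key=lambda t:t[1][4]);print(b[1])
# left/right outline and top; rim at top plane z~.01 on inner side (upper image edge shows side?) 
P=[]
for c in range(262,398,4):
    P.append((c,np.argmax(b[0][:,c])))
q=onplane("wrist",P,.0,st);q2=onplane("wrist",P,.01,st)
for z,Q in ((0,q),(.01,q2)):
    f=least_squares(lambda p:np.hypot(Q[:,0]-p[0],Q[:,1]-p[1])-p[2],[.65,.24,.055]);print(z,f.x.round(4),np.abs(f.fun).max().round(4))
    f=least_squares(lambda p:np.hypot(Q[:,0]-p[0],Q[:,1]-p[1])-.055,[.65,.24]);print(z,f.x.round(4),np.abs(f.fun).max().round(4))
E
```

```text
[ 253  137  130   93 5084]
0 [0.6223 0.2588 0.0358] 0.0845
0 [0.649  0.2573] 0.0894
0.01 [0.6206 0.2587 0.0341] 0.0805
0.01 [0.6494 0.2572] 0.0856
```

```bash
python3 - <<'E'
from h import *
from scipy.optimize import least_squares
st=np.load("pics/st5.npy",allow_pickle=True).item();im=np.load("pics/w5.npy")
hsv=cv2.cvtColor(im,cv2.COLOR_RGB2HSV).astype(int)
m=((hsv[...,0]<=13)&(hsv[...,1]>110)&(hsv[...,2]<150)).astype(np.uint8);m[:, :230]=0;m[:,430:]=0;m[230:]=0
b=max(blobs(m),key=lambda t:t[1][4])[0]
P=np.array([(c,np.argmax(b[:,c])) for c in range(260,400,4) if b[:,c].any()])
print(P[::3].tolist())
for z in (0,.01):
    Q=onplane("wrist",P,z,st)
    f=least_squares(lambda p:np.hypot(Q[:,0]-p[0],Q[:,1]-p[1])-.055,[.65,.24],loss="soft_l1",f_scale=.001);print(z,f.x.round(4),(np.hypot(*(Q[:,:2]-f.x).T)-.055)[::3].round(4))
E
```

```text
[[260, 179], [272, 163], [284, 152], [296, 144], [308, 140], [320, 138], [332, 137], [344, 138], [356, 141], [368, 147], [380, 156], [392, 168]]
0 [0.6593 0.2428] [ 0.0006 -0.0003 -0.0002  0.0003  0.     -0.0003  0.      0.0002  0.0004
  0.     -0.0003  0.0003]
0.01 [0.6588 0.2429] [-0.0005 -0.0007 -0.0003  0.0004  0.0003  0.0001  0.0004  0.0005  0.0005
  0.     -0.0006 -0.0005]
```

Request:
move_arm(commands=[0.7, -0.06, 0.04, 0, 0.7, -0.06, 0.03, 0, 0.7, 0, 0, 0, 0.3, 0, 0, 0, 0, 0, 0, 0, 0, 0, 0, 0])

```text
time: 9.12
eef_pos: [0.6598, 0.2423, 0.0256]
tcp_rot: [-0.439, 0.554, 0.439, 0.555]
contact_force: [-0.3, 0.6, -0.9]
opening: 0.678
```

```bash
python3 - <<'E'
from h import *
go(.658,.242,.0213)
E
```

```text
t 9.12 at [0.6598 0.2423 0.0256] jaw 76.78 q6 -1.13 x-axis [ 0.001  0.    -1.   ] open 0.678
 shift units [ 0.17  0.07 -0.03] rows 1 each [ 0.171  0.066 -0.029]
```

Request:
move_arm(commands=[0.12, 0.04, 0, 0, 0.04, 0, 0, 0, 0, 0, 0, 0])

```text
time: 9.5
eef_pos: [0.6581, 0.2424, 0.0209]
tcp_rot: [-0.439, 0.554, 0.439, 0.554]
contact_force: [-0.2, -0.5, -0.5]
opening: 0.678
```

Request:
move_arm(commands=[0.04, 0, 0, 0, 0, 0, 0, 0])

```text
time: 9.75
eef_pos: [0.6583, 0.2425, 0.0204]
tcp_rot: [-0.439, 0.554, 0.439, 0.554]
contact_force: [-0.6, 0.1, 1.9]
opening: 0.679
```

Request:
move_arm(commands=[0, 0, 0, 0, 0, 0, 0, 0, 0, 0, 0, 0, -0.6, 0, 0, 0, -0.8, 0, 0, 0, -0.8, 0, 0, 0, -0.8, 0, 0, 0], jaw=72)

```text
time: 10.62
eef_pos: [0.6587, 0.2425, 0.0974]
tcp_rot: [-0.439, 0.554, 0.439, 0.555]
contact_force: [1.2, 0.1, -0.2]
opening: 0.844
```

```bash
python3 - <<'E'
from h import *
go(.4575,.248,.1)
np.save("pics/st6.npy",ctrl.get_state(),allow_pickle=True)
show("wrist","w6")
E
```

```text
t 10.62 at [0.6587 0.2425 0.0974] jaw 76.78 q6 -1.13 x-axis [ 0.002  0.    -1.   ] open 0.844
 shift units [-0.12  7.89 -1.63] rows 8 each [-0.015  0.986 -0.204]
```

View pics/w6.png

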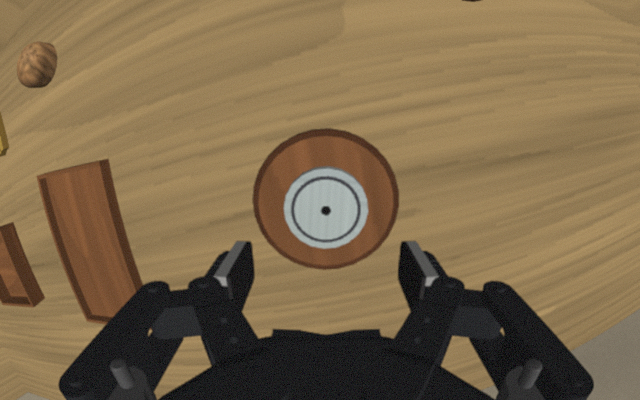

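```bash
python3 - <<'E'
from h import *
st=np.load("pics/st6.npy",allow_pickle=True).item();im=np.load("pics/w6.npy")
hsv=cv2.cvtColor(im,cv2.COLOR_RGB2HSV).astype(int)
m=((hsv[...,1]<40)&(hsv[...,2]>90)).astype(np.uint8);m[:, :270]=0;m[:,390:]=0;m[260:]=0
m=cv2.morphologyEx(m,cv2.MORPH_CLOSE,np.ones((5,5)))
b=max(blobs(m),key=lambda t:t[1][4]);print("disc",onplane("wrist",b[2],.02,st).round(4))
print("stand?",onplane("wrist",[[325.5,128],[325.5,268],[252.5,198],[398,198]],.01,st).round(4))
E
```

```text
disc [[0.6567 0.2434 0.02  ]]
stand? [[0.6041 0.2558 0.01  ]
 [0.709  0.2312 0.01  ]
 [0.6407 0.192  0.01  ]
 [0.6653 0.2963 0.01  ]]
```

Request:
move_arm(commands=[0, 0.986, -0.204, 0, 0, 0.986, -0.204, 0, 0, 0.986, -0.204, 0, 0, 0.986, -0.204, 0, 0, 0.986, -0.204, 0, 0, 0.986, -0.204, 0, 0, 0.986, -0.204, 0, 0, 0.986, -0.204, 0, 0, 0, 0, 0, 0, 0, 0, 0], jaw=56)

```text
time: 11.92
eef_pos: [0.4579, 0.248, 0.0956]
tcp_rot: [-0.439, 0.554, 0.439, 0.555]
contact_force: [0.4, -0.2, 0.4]
opening: 0.659
```

```bash
python3 - <<'E'
from h import *
go(.4575,.248,.0168)
st=ctrl.get_state()
im=show("wrist","w7")
hsv=cv2.cvtColor(im,cv2.COLOR_RGB2HSV).astype(int)
m=((hsv[...,1]<40)&(hsv[...,2]>90)).astype(np.uint8);m[300:]=0
m=cv2.morphologyEx(m,cv2.MORPH_CLOSE,np.ones((5,5)))
for b,s,c in blobs(m,100): q=onplane("wrist",np.argwhere(b)[:,::-1],.01,st);print(s,q.mean(0).round(4),np.ptp(q,axis=0).round(4))
E
```

```text
t 11.93 at [0.4579 0.248  0.0956] jaw 76.78 q6 -1.04 x-axis [ 0.002  0.    -1.   ] open 0.659
 shift units [ 3.15  0.02 -0.01] rows 4 each [ 0.788  0.006 -0.001]
[ 296  174   62   61 2954] [0.4564 0.2494 0.01  ] [0.0463 0.0451 0.    ]
[237 239  25  43 323] [0.4882 0.1787 0.01  ] [0.0352 0.0289 0.    ]
[392 241  23  41 230] [0.5177 0.2976 0.01  ] [0.0392 0.0145 0.    ]
```

Request:
move_arm(commands=[0.9, 0, 0.02, 0, 0.9, 0, 0, 0, 0.9, 0, 0, 0, 0.45, 0, 0, 0, 0, 0, 0, 0, 0, 0, 0, 0])

```text
time: 12.72
eef_pos: [0.458, 0.2485, 0.0169]
tcp_rot: [-0.439, 0.554, 0.439, 0.555]
contact_force: [0.9, -0.9, -0.2]
opening: 0.655
```

```bash
python3 - <<'E'
from h import *
go(.4575,.2485,.0145)
show("wrist","w8")
E
```

```text
t 12.72 at [0.458  0.2485 0.0169] jaw 76.77 q6 -1.04 x-axis [ 0.002  0.001 -1.   ] open 0.655
 shift units [ 0.1   0.02 -0.  ] rows 1 each [ 0.097  0.019 -0.005]
```

View pics/w8.png

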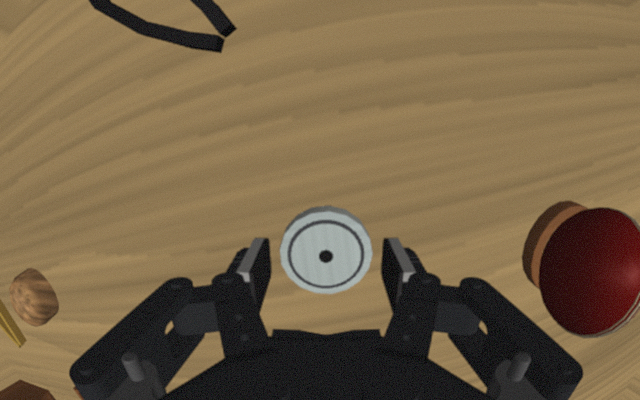

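Centred between the pads, ball clear. Lower 2.4 mm and close.

Request:
move_arm(commands=[0.09, 0.02, 0, 0, 0, 0, 0, 0])

```text
time: 13.02
eef_pos: [0.4565, 0.2485, 0.0141]
tcp_rot: [-0.439, 0.554, 0.439, 0.554]
contact_force: [-0.1, 0.1, 1.4]
opening: 0.65
```

Request:
move_arm(commands=[0, 0, 0, 0, 0, 0, 0, 0, 0, 0, 0, 0, 0, 0, 0, 0], jaw=36)

```text
time: 13.52
eef_pos: [0.4569, 0.2486, 0.0144]
tcp_rot: [-0.439, 0.554, 0.439, 0.554]
contact_force: [-1.6, -0.1, 6.0]
opening: 0.514
```

Request:
move_arm(commands=[-0.4, 0, 0, 0, -0.9, 0, 0, 0, -0.9, 0, 0, 0, -0.6, 0, 0, 0, 0, 0, 0, 0])

```text
time: 14.15
eef_pos: [0.4573, 0.2486, 0.0851]
tcp_rot: [-0.439, 0.553, 0.439, 0.555]
contact_force: [-0.2, -0.1, -0.1]
opening: 0.514
```

```bash
python3 - <<'E'
from h import *
go(.658,.2424,.085)
E
```

```text
t 14.15 at [0.4573 0.2486 0.0851] jaw 76.78 q6 -1.04 x-axis [ 0.003  0.001 -1.   ] open 0.514
 shift units [ 0.02 -7.87  1.59] rows 8 each [ 0.003 -0.984  0.199]
```

Request:
move_arm(commands=[0, -0.984, 0.2, 0, 0, -0.984, 0.2, 0, 0, -0.984, 0.2, 0, 0, -0.984, 0.2, 0, 0, -0.984, 0.2, 0, 0, -0.984, 0.2, 0, 0, -0.984, 0.2, 0, 0, -0.984, 0.2, 0, 0, 0, 0, 0, 0.8, 0, 0, 0, 0.8, 0, 0, 0, 0, 0, 0, 0, 0, 0, 0, 0])

```text
time: 15.78
eef_pos: [0.6568, 0.2424, 0.0434]
tcp_rot: [-0.439, 0.554, 0.439, 0.554]
contact_force: [0.3, 1.0, -0.1]
opening: 0.512
```

```bash
python3 - <<'E'
from h import *
go(.658,.2424,.0352)
show("wrist","w9")
E
```

```text
t 15.78 at [0.6568 0.2424 0.0434] jaw 76.79 q6 -1.13 x-axis [-0.001 -0.    -1.   ] open 0.512
 shift units [ 0.33 -0.05  0.01] rows 1 each [ 0.327 -0.048  0.01 ]
```

View pics/w9.png

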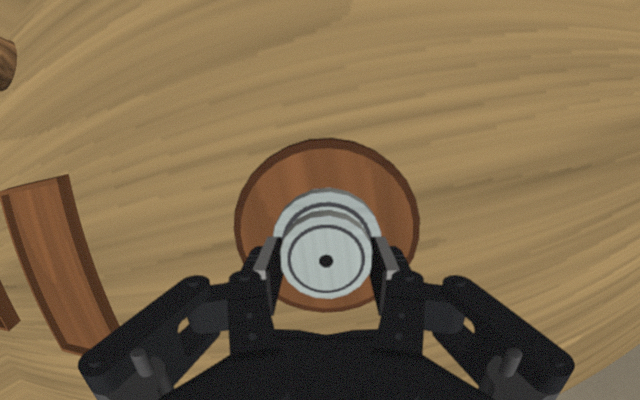

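Request:
move_arm(commands=[0.2, -0.04, 0, 0, 0.1, 0, 0, 0, 0, 0, 0, 0, 0, 0, 0, 0])

```text
time: 16.32
eef_pos: [0.6582, 0.2421, 0.0364]
tcp_rot: [-0.439, 0.554, 0.439, 0.554]
contact_force: [0.2, 0.6, -0.9]
opening: 0.512
```

Request:
move_arm(commands=[0.04, 0, 0, 0, 0, 0, 0, 0])

```text
time: 16.58
eef_pos: [0.6581, 0.2421, 0.0352]
tcp_rot: [-0.439, 0.554, 0.439, 0.554]
contact_force: [0.3, -0.5, -0.3]
opening: 0.51
```

Request:
move_arm(commands=[0.04, 0, 0, 0, 0, 0, 0, 0])

```text
time: 16.82
eef_pos: [0.6583, 0.2421, 0.0345]
tcp_rot: [-0.439, 0.554, 0.439, 0.554]
contact_force: [0.0, 0.3, 1.0]
opening: 0.515
```

Request:
move_arm(commands=[0, 0, 0, 0, 0, 0, 0, 0, 0, 0, 0, 0, -0.6, 0, 0, 0, -0.8, 0, 0, 0, -0.8, 0, 0, 0, -0.8, 0, 0, 0, 0, 0, 0, 0], jaw=56)

```text
time: 17.82
eef_pos: [0.66, 0.2425, 0.1131]
tcp_rot: [-0.44, 0.552, 0.438, 0.556]
contact_force: [0.3, 0.2, -0.3]
opening: 0.656
```

```bash
python3 - <<'E'
from h import *
go(.447,-.257,.11,90)
st=ctrl.get_state()
im=show("wrist","w10")
print("small disc dot check"); np.save("pics/st10.npy",st,allow_pickle=True)
E
```

```text
t 17.82 at [0.66   0.2425 0.1131] jaw 76.78 q6 -1.13 x-axis [ 0.006  0.001 -1.   ] open 0.656
 shift units [  0.05   3.72 -21.4 ] rows 22 each [ 0.002  0.169 -0.973]
 turn deg world 13.22 tool turn units -2.64
small disc dot check
```

View pics/w10.png

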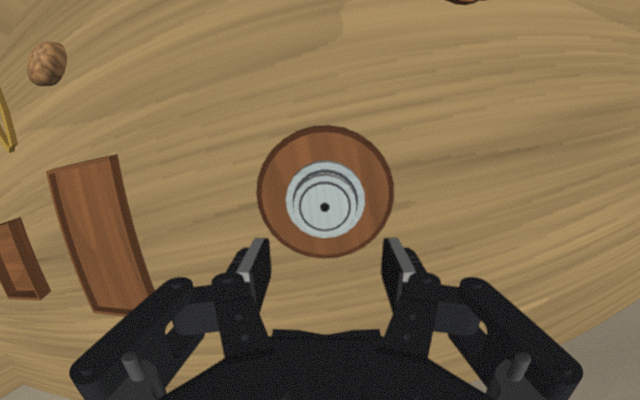

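Request:
move_arm(commands=[0, 0.17, -0.973, 0, 0, 0.17, -0.973, 0, 0, 0.17, -0.973, 0, 0, 0.17, -0.973, 0, 0, 0.17, -0.973, 0, 0, 0.17, -0.973, 0, 0, 0.17, -0.973, 0, 0, 0.17, -0.973, 0, 0, 0.17, -0.973, 0, 0, 0.17, -0.973, 0, 0, 0.17, -0.973, 0, 0, 0.17, -0.973, 0, 0, 0.17, -0.973, 0, 0, 0.17, -0.973, 0, 0, 0.17, -0.973, 0, 0, 0.17, -0.973, 0, 0, 0.17, -0.973, 0, 0, 0.17, -0.973, 0, 0, 0.17, -0.973, 0, 0, 0.17, -0.973, 0], jaw=44)

```text
time: 20.38
eef_pos: [0.4632, -0.2131, 0.1092]
tcp_rot: [-0.439, 0.554, 0.439, 0.554]
contact_force: [0.1, 0.3, 0.5]
opening: 0.515
```

Request:
move_arm(commands=[0, 0.17, -0.973, 0, 0, 0.17, -0.973, 0, 0, 0, 0, 0, 0, 0, 0, 0])

```text
time: 20.88
eef_pos: [0.4445, -0.2572, 0.1092]
tcp_rot: [-0.439, 0.554, 0.439, 0.554]
contact_force: [0.3, -0.3, 0.9]
opening: 0.512
```

```bash
cat >> h.py <<'E'
def discs(name,z,st=None):
    st=ctrl.get_state();im=show("wrist",name)
    hsv=cv2.cvtColor(im,cv2.COLOR_RGB2HSV).astype(int)
    m=((hsv[...,1]<40)&(hsv[...,2]>90)).astype(np.uint8);m[300:]=0
    m=cv2.morphologyEx(m,cv2.MORPH_CLOSE,np.ones((5,5)))
    for b,s,c in blobs(m,100): q=onplane("wrist",np.argwhere(b)[:,::-1],z,st);print(s,c.round(1),q.mean(0).round(4),np.ptp(q,axis=0).round(4))
E
python3 - <<'E'
from h import *
go(.447,-.257,.016)
discs("w11",.01)
E
```

```text
t 20.88 at [ 0.4445 -0.2572  0.1092] jaw 76.75 q6 -2.06 x-axis [-0.     0.001 -1.   ] open 0.512
 shift units [ 3.73 -0.1   0.03] rows 4 each [ 0.932 -0.024  0.007]
[ 304  184   41   40 1260] [324.5 203.5] [ 0.4461 -0.2579  0.01  ] [0.0325 0.031  0.    ]
[255 237  21  43 290] [264.2 257.6] [ 0.4807 -0.3177  0.01  ] [0.0372 0.026  0.    ]
[378 237  19  43 323] [387.5 257.5] [ 0.5041 -0.2178  0.01  ] [0.0417 0.0114 0.    ]
```

View pics/w11.png

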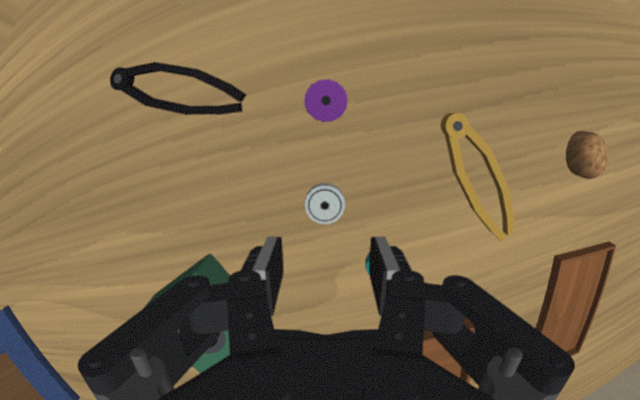

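Request:
move_arm(commands=[0.9, -0.06, -0.03, 0, 0.9, -0.05, 0, 0, 0.9, 0, 0, 0, 0.75, 0, 0, 0, 0.15, 0, 0, 0, 0, 0, 0, 0, 0, 0, 0, 0])

```text
time: 21.8
eef_pos: [0.4479, -0.2593, 0.0203]
tcp_rot: [-0.44, 0.554, 0.438, 0.554]
contact_force: [0.2, -0.2, -0.4]
opening: 0.519
```

```bash
python3 - <<'E'
from h import *
go(.447,-.2585,.016)
show("wrist","w12")
E
```

```text
t 21.8 at [ 0.4479 -0.2593  0.0203] jaw 76.78 q6 -2.06 x-axis [ 0.001 -0.001 -1.   ] open 0.519
 shift units [0.17 0.04 0.02] rows 1 each [0.171 0.044 0.025]
```

View pics/w12.png

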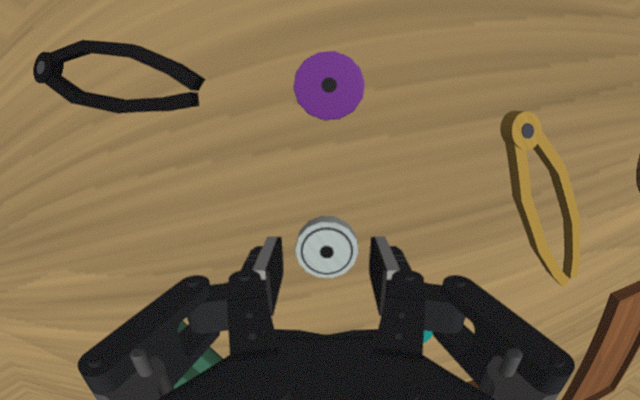

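Request:
move_arm(commands=[0.16, 0.04, 0.02, 0, 0, 0, 0, 0])

```text
time: 22.1
eef_pos: [0.4461, -0.2579, 0.0152]
tcp_rot: [-0.439, 0.554, 0.439, 0.554]
contact_force: [0.2, 0.2, 0.3]
opening: 0.515
```

Request:
move_arm(commands=[0, 0, 0, 0, 0, 0, 0, 0, 0, 0, 0, 0, 0, 0, 0, 0], jaw=22)

```text
time: 22.6
eef_pos: [0.4466, -0.2584, 0.0156]
tcp_rot: [-0.439, 0.554, 0.439, 0.554]
contact_force: [0.2, 0.4, 1.8]
opening: 0.352
```

Request:
move_arm(commands=[-0.4, 0, 0, 0, -0.9, 0, 0, 0, -0.9, 0, 0, 0, -0.9, 0, 0, 0, 0, 0, 0, 0])

```text
time: 23.22
eef_pos: [0.4475, -0.2591, 0.095]
tcp_rot: [-0.441, 0.554, 0.437, 0.555]
contact_force: [0.1, -0.4, -0.2]
opening: 0.346
```

```bash
python3 - <<'E'
from h import *
go(.6583,.2424,.09)
show("wrist","w13")
E
```

```text
t 23.23 at [ 0.4475 -0.2591  0.095 ] jaw 76.78 q6 -2.06 x-axis [ 0.004 -0.003 -1.   ] open 0.346
 shift units [ 0.17 -3.62 21.46] rows 22 each [ 0.008 -0.165  0.975]
```

View pics/w13.png

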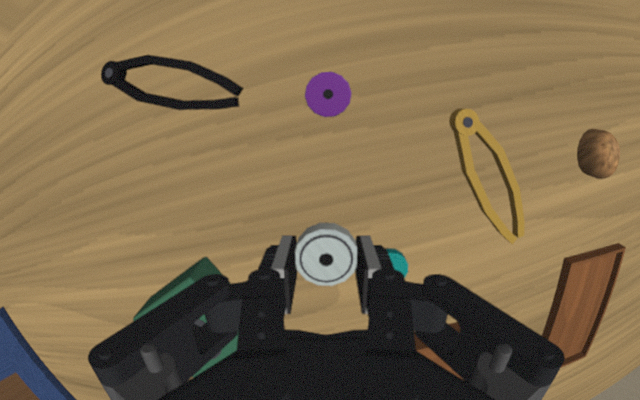

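Request:
move_arm(commands=[0, -0.165, 0.975, 0, 0, -0.165, 0.975, 0, 0, -0.165, 0.975, 0, 0, -0.165, 0.975, 0, 0, -0.165, 0.975, 0, 0, -0.165, 0.975, 0, 0, -0.165, 0.975, 0, 0, -0.165, 0.975, 0, 0, -0.165, 0.975, 0, 0, -0.165, 0.975, 0, 0, -0.165, 0.975, 0, 0, -0.165, 0.975, 0, 0, -0.165, 0.975, 0, 0, -0.165, 0.975, 0, 0, -0.165, 0.975, 0, 0, -0.165, 0.975, 0, 0, -0.165, 0.975, 0, 0, -0.165, 0.975, 0, 0, -0.165, 0.975, 0, 0, -0.165, 0.975, 0])

```text
time: 25.78
eef_pos: [0.6385, 0.1989, 0.0923]
tcp_rot: [-0.439, 0.554, 0.439, 0.554]
contact_force: [0.1, 0.1, -0.1]
opening: 0.347
```

Request:
move_arm(commands=[0, -0.165, 0.975, 0, 0, -0.165, 0.975, 0, 0, 0, 0, 0, 0, 0, 0, 0])

```text
time: 26.28
eef_pos: [0.657, 0.243, 0.0922]
tcp_rot: [-0.439, 0.555, 0.439, 0.554]
contact_force: [0.0, 0.1, 0.1]
opening: 0.348
```

```bash
python3 - <<'E'
from h import *
go(.6583,.2424,.0466)
show("wrist","w14")
E
```

```text
t 26.27 at [0.657  0.243  0.0922] jaw 76.79 q6 -1.13 x-axis [-0.001 -0.001 -1.   ] open 0.348
 shift units [ 1.82 -0.06 -0.01] rows 2 each [ 0.912 -0.028 -0.005]
```

View pics/w14.png

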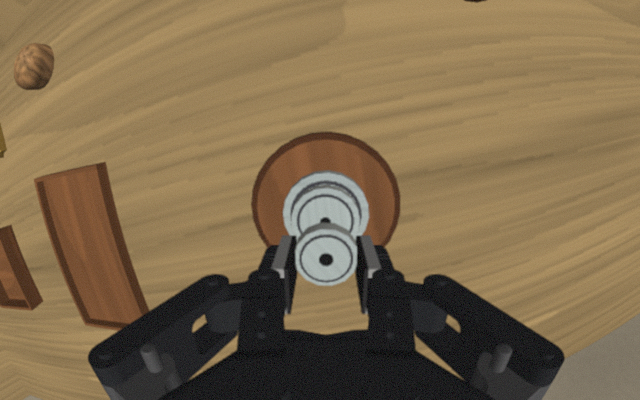

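Request:
move_arm(commands=[0.7, -0.05, 0, 0, 0.7, 0, 0, 0, 0.3, 0, 0, 0, 0, 0, 0, 0, 0, 0, 0, 0])

```text
time: 26.95
eef_pos: [0.659, 0.2429, 0.0507]
tcp_rot: [-0.439, 0.554, 0.439, 0.555]
contact_force: [0.3, -0.2, 0.0]
opening: 0.348
```

Request:
move_arm(commands=[0.06, 0, 0, 0, 0, 0, 0, 0])

```text
time: 27.2
eef_pos: [0.6589, 0.243, 0.0493]
tcp_rot: [-0.439, 0.554, 0.439, 0.554]
contact_force: [-0.7, -1.0, -0.4]
opening: 0.344
```

Request:
move_arm(commands=[0.1, 0.02, 0, 0, 0, 0, 0, 0])

```text
time: 27.45
eef_pos: [0.6578, 0.243, 0.046]
tcp_rot: [-0.439, 0.554, 0.439, 0.554]
contact_force: [-0.4, -0.1, -0.6]
opening: 0.351
```

Request:
move_arm(commands=[0.04, 0, 0, 0, 0, 0, 0, 0])

```text
time: 27.7
eef_pos: [0.6583, 0.243, 0.0457]
tcp_rot: [-0.439, 0.554, 0.439, 0.554]
contact_force: [-1.0, -0.3, 1.9]
opening: 0.346
```

Touching; release and rise.

Request:
move_arm(commands=[0, 0, 0, 0, 0, 0, 0, 0, 0, 0, 0, 0, -0.6, 0, 0, 0, -0.8, 0, 0, 0, -0.8, 0, 0, 0, -0.8, 0, 0, 0, 0, 0, 0, 0], jaw=46)

```text
time: 28.7
eef_pos: [0.6599, 0.2434, 0.1242]
tcp_rot: [-0.44, 0.552, 0.438, 0.556]
contact_force: [-0.5, 0.5, 0.3]
opening: 0.537
```

```bash
python3 - <<'E'
from h import *
go(.459,.003,.12)
show("wrist","w15")
E
```

```text
t 28.7 at [0.6599 0.2434 0.1242] jaw 76.78 q6 -1.13 x-axis [ 0.006  0.001 -1.   ] open 0.537
 shift units [  0.11   5.63 -11.2 ] rows 12 each [ 0.009  0.469 -0.933]
```

View pics/w15.png

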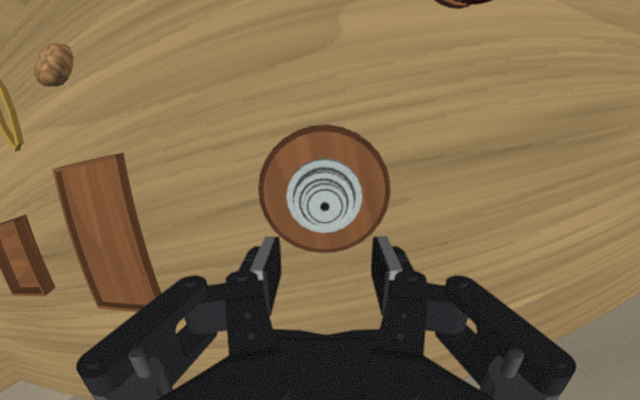

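Request:
move_arm(commands=[0, 0.469, -0.933, 0, 0, 0.469, -0.933, 0, 0, 0.469, -0.933, 0, 0, 0.469, -0.933, 0, 0, 0.469, -0.933, 0, 0, 0.469, -0.933, 0, 0, 0.469, -0.933, 0, 0, 0.469, -0.933, 0, 0, 0.469, -0.933, 0, 0, 0.469, -0.933, 0, 0, 0.469, -0.933, 0, 0, 0.469, -0.933, 0, 0, 0, 0, 0, 0, 0, 0, 0], jaw=60)

```text
time: 30.5
eef_pos: [0.4572, 0.0029, 0.12]
tcp_rot: [-0.439, 0.554, 0.439, 0.554]
contact_force: [0.4, 0.2, 0.9]
opening: 0.701
```

```bash
python3 - <<'E'
from h import *
go(.459,.003,.0175)
st=ctrl.get_state();np.save("pics/st16.npy",st,allow_pickle=True)
show("wrist","w16")
E
```

```text
t 30.5 at [0.4572 0.0029 0.12  ] jaw 76.76 q6 -1.56 x-axis [-0.  0. -1.] open 0.701
 shift units [ 4.1  -0.07  0.02] rows 5 each [ 0.82  -0.014  0.004]
```

View pics/w16.png

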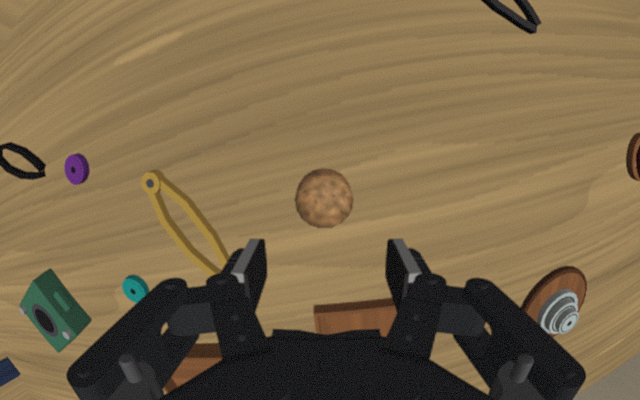

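```bash
python3 - <<'E'
from h import *
st=np.load("pics/st16.npy",allow_pickle=True).item();print(onplane("wrist",[[324,198],[295,198],[353,198],[324,169],[324,227.5]],.014,st).round(4))
E
```

```text
[[ 0.4563  0.0024  0.014 ]
 [ 0.451  -0.0199  0.014 ]
 [ 0.4615  0.0246  0.014 ]
 [ 0.4338  0.0077  0.014 ]
 [ 0.4805 -0.0034  0.014 ]]
```

Request:
move_arm(commands=[0.9, 0, -0.03, 0, 0.9, 0, 0, 0, 0.9, 0, 0, 0, 0.8, 0, 0, 0, 0.4, 0, 0, 0, 0.1, 0, 0, 0, 0, 0, 0, 0, 0, 0, 0, 0])

```text
time: 31.55
eef_pos: [0.4577, 0.0018, 0.0211]
tcp_rot: [-0.44, 0.554, 0.439, 0.555]
contact_force: [-0.2, 0.8, -0.3]
opening: 0.704
```

```bash
python3 - <<'E'
from h import *
go(.4575,.002,.0175)
show("wrist","w17")
E
```

```text
t 31.55 at [0.4577 0.0018 0.0211] jaw 76.78 q6 -1.56 x-axis [ 0.002 -0.    -1.   ] open 0.704
 shift units [0.14 0.01 0.  ] rows 1 each [0.144 0.009 0.004]
```

View pics/w17.png

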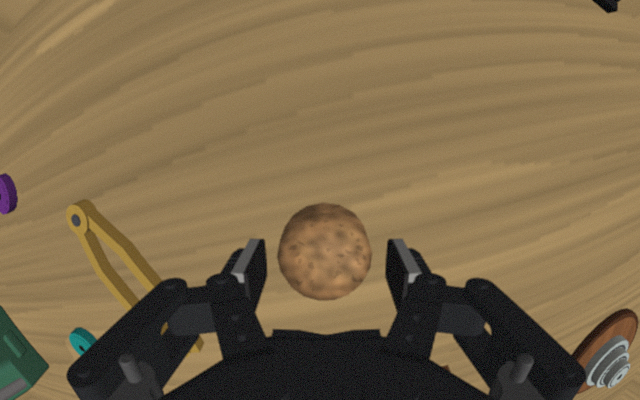

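Request:
move_arm(commands=[0.12, 0, 0, 0, 0, 0, 0, 0])

```text
time: 31.85
eef_pos: [0.4568, 0.002, 0.0172]
tcp_rot: [-0.439, 0.554, 0.439, 0.554]
contact_force: [-0.4, 0.5, -0.4]
opening: 0.702
```

Request:
move_arm(commands=[0, 0, 0, 0, 0, 0, 0, 0, 0, 0, 0, 0, 0, 0, 0, 0], jaw=36, force=30)

```text
time: 32.35
eef_pos: [0.4573, 0.0019, 0.0175]
tcp_rot: [-0.439, 0.554, 0.439, 0.554]
contact_force: [0.3, -0.5, 1.8]
opening: 0.525
```

Request:
move_arm(commands=[-0.4, 0, 0, 0, -0.9, 0, 0, 0, -0.9, 0, 0, 0, -0.9, 0, 0, 0, 0, 0, 0, 0])

```text
time: 32.98
eef_pos: [0.4584, 0.0017, 0.0968]
tcp_rot: [-0.44, 0.553, 0.438, 0.555]
contact_force: [-0.9, 0.0, -1.1]
opening: 0.519
```

```bash
python3 - <<'E'
from h import *
go(.648,-.2,.1,88)
show("wrist","w18")
E
```

```text
t 32.98 at [0.4584 0.0017 0.0968] jaw 76.78 q6 -1.56 x-axis [ 0.005 -0.001 -1.   ] open 0.519
 shift units [-0.08 -9.23 -6.12] rows 10 each [-0.008 -0.923 -0.612]
 turn deg world 11.22 tool turn units -2.24
```

View pics/w18.png

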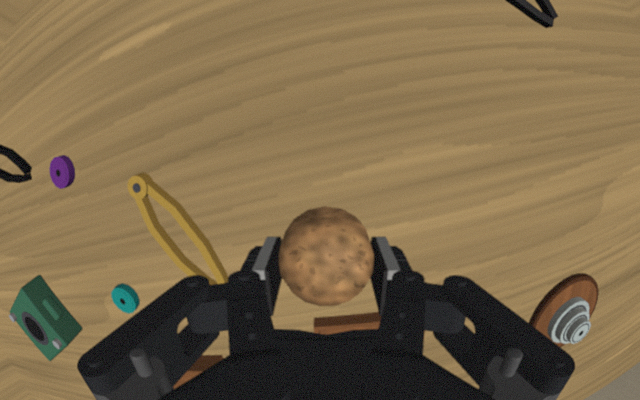

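Request:
move_arm(commands=[-0.05, -0.923, -0.612, 0, -0.05, -0.923, -0.612, 0, -0.05, -0.923, -0.612, 0, 0, -0.923, -0.612, 0, 0, -0.923, -0.612, 0, 0, -0.923, -0.612, 0, 0, -0.923, -0.612, 0, 0, -0.923, -0.612, 0, 0, -0.923, -0.612, 0, 0, -0.923, -0.612, 0, 0, 0, 0, 0, 0, 0, 0, 0])

```text
time: 34.52
eef_pos: [0.6454, -0.1989, 0.0968]
tcp_rot: [-0.438, 0.555, 0.44, 0.554]
contact_force: [0.1, 0.2, -0.2]
opening: 0.523
```

```bash
python3 - <<'E'
from h import *
go(.648,-.2,.0225)
st=ctrl.get_state();np.save("pics/st19.npy",st,allow_pickle=True)
show("wrist","w19")
E
```

```text
t 34.52 at [ 0.6454 -0.1989  0.0968] jaw 76.78 q6 -1.79 x-axis [-0.003  0.002 -1.   ] open 0.523
 shift units [ 2.97 -0.12 -0.02] rows 3 each [ 0.991 -0.041 -0.007]
```

View pics/w19.png

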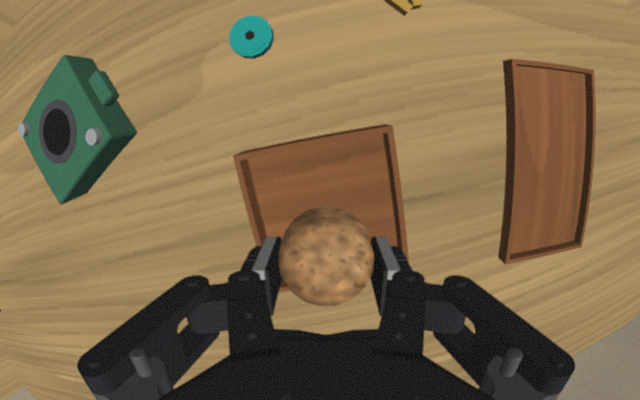

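```bash
python3 - <<'E'
from h import *
st=np.load("pics/st19.npy",allow_pickle=True).item();q=onplane("wrist",[[235,155],[392,125.5]],.025,st)[:,:2]
d=q[1]-q[0];L=np.linalg.norm(d);n=np.array([d[1],-d[0]])/L;print(q.round(4),L.round(4),(q.mean(0)+n*.054).round(4),np.degrees(np.arctan2(d[1],d[0])).round(1))
q=onplane("wrist",[[505,60],[593,70],[583,246],[502,263]],.014,st)[:,:2];print(q.round(4).tolist(),q.mean(0),np.linalg.norm(np.diff(q,axis=0),axis=1).round(3))
E
```

```text
[[ 0.592  -0.2479]
 [ 0.5971 -0.1427]] 0.1053 [ 0.6485 -0.198 ] 87.2
[[0.564, -0.0408], [0.5772, 0.0633], [0.7464, 0.0436], [0.7306, -0.0607]] [0.65454096 0.00133227] [0.105 0.17  0.106]
```

Request:
move_arm(commands=[0.8, -0.04, 0, 0, 0.8, -0.04, 0, 0, 0.8, 0, 0, 0, 0.4, 0, 0, 0, 0.1, 0, 0, 0, 0, 0, 0, 0, 0, 0, 0, 0])

```text
time: 35.45
eef_pos: [0.6493, -0.2006, 0.0272]
tcp_rot: [-0.44, 0.554, 0.438, 0.555]
contact_force: [-0.9, -0.3, 0.3]
opening: 0.52
```

Request:
move_arm(commands=[0.1, 0, 0, 0, 0, 0, 0, 0])

```text
time: 35.7
eef_pos: [0.6485, -0.2002, 0.0236]
tcp_rot: [-0.439, 0.554, 0.439, 0.554]
contact_force: [0.2, 0.1, -0.7]
opening: 0.522
```

Request:
move_arm(commands=[0.06, 0, 0, 0, 0, 0, 0, 0])

```text
time: 35.95
eef_pos: [0.6484, -0.2002, 0.0219]
tcp_rot: [-0.439, 0.554, 0.439, 0.554]
contact_force: [0.2, 0.2, -0.4]
opening: 0.521
```

Request:
move_arm(commands=[0.04, 0, 0, 0, 0, 0, 0, 0])

```text
time: 36.2
eef_pos: [0.6487, -0.2003, 0.0216]
tcp_rot: [-0.439, 0.554, 0.439, 0.554]
contact_force: [-1.8, 0.2, 3.1]
opening: 0.522
```

Request:
move_arm(commands=[0, 0, 0, 0, 0, 0, 0, 0, 0, 0, 0, 0, -0.6, 0, 0, 0, -0.8, 0, 0, 0, -0.8, 0, 0, 0, -0.8, 0, 0, 0, -0.4, 0, 0, 0, 0, 0, 0, 0], jaw=54)

```text
time: 37.33
eef_pos: [0.6492, -0.2005, 0.1076]
tcp_rot: [-0.44, 0.554, 0.438, 0.555]
contact_force: [-0.3, -1.1, -0.1]
opening: 0.628
```

```bash
python3 - <<'E'
from h import *
go(.457,-.127,.13,-69)
show("wrist","w20")
E
```

```text
t 37.33 at [ 0.6492 -0.2005  0.1076] jaw 76.78 q6 -1.79 x-axis [ 0.002 -0.001 -1.   ] open 0.628
 shift units [-0.92  8.15  1.1 ] rows 9 each [-0.102  0.906  0.123]
 turn deg world 34.22 tool turn units -6.84
```

View pics/w20.png

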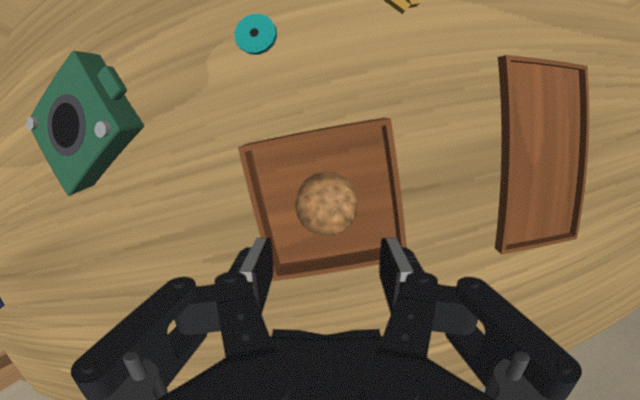

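Request:
move_arm(commands=[-0.1, 0.906, 0.123, 0, -0.1, 0.906, 0.123, 0, -0.1, 0.906, 0.123, 0, -0.1, 0.906, 0.123, 0, -0.1, 0.906, 0.123, 0, -0.1, 0.906, 0.123, 0, -0.1, 0.906, 0.123, 0, -0.1, 0.906, 0.123, 0, -0.1, 0.906, 0.123, 0, 0, 0, 0, -0.98, 0, 0, 0, -0.98, 0, 0, 0, -0.98, 0, 0, 0, -0.98, 0, 0, 0, -0.98, 0, 0, 0, -0.98, 0, 0, 0, -0.96, 0, 0, 0, 0, 0, 0, 0, 0])

```text
time: 39.62
eef_pos: [0.4561, -0.1265, 0.128]
tcp_rot: [-0.582, 0.401, 0.583, 0.401]
contact_force: [-0.0, 0.3, -0.8]
opening: 0.633
```

```bash
python3 - <<'E'
from h import *
go(.457,-.127,.017,111)
st=ctrl.get_state();np.save("pics/st21.npy",st,allow_pickle=True)
show("wrist","w21")
E
```

```text
t 39.62 at [ 0.4561 -0.1265  0.128 ] jaw 110.91 q6 -2.42 x-axis [-0.001  0.001 -1.   ] open 0.633
 shift units [ 4.44 -0.03 -0.04] rows 5 each [ 0.888 -0.006 -0.007]
 turn deg world 0.09 tool turn units -0.02
```

View pics/w21.png

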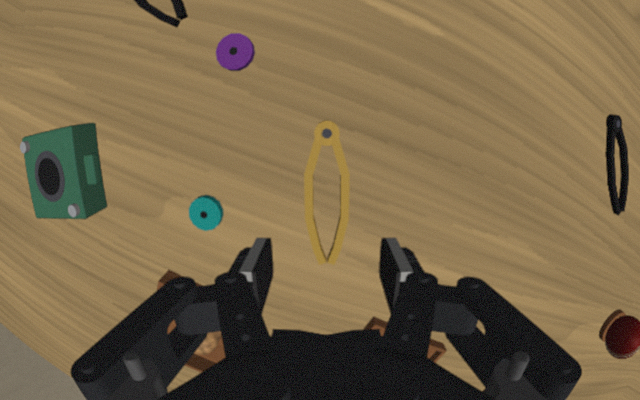

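```bash
python3 - <<'E'
from h import *
st=np.load("pics/st21.npy",allow_pickle=True).item();im=np.load("pics/w21.npy")
hsv=cv2.cvtColor(im,cv2.COLOR_RGB2HSV).astype(int);H,S,V=hsv[...,0],hsv[...,1],hsv[...,2]
m=(H>=18)&(H<=30)&(S>150)&(V>80);m[:, :290]=0;m[:,365:]=0;m[:110]=0;m[275:]=0
b=max(blobs(m),key=lambda t:t[1][4]);print(b[1],b[2])
q=onplane("wrist",np.argwhere(b[0])[:,::-1],.009,st)[:,:2].astype(np.float32)
r=cv2.minAreaRect(q*1000);print(r)
a=np.radians(20.9);R2=np.array([[np.cos(a),np.sin(a)],[-np.sin(a),np.cos(a)]]);u=q@R2.T
print("u",u.min(0),u.max(0),(R2.T@((u.min(0)+u.max(0))/2)).round(4))
E
```

```text
[ 305  121   44  143 1674] [325.86738351 195.92114695]
((457.6785583496094, -125.52571868896484), (123.88391876220703, 35.47439956665039), 20.40209197998047)
u [ 0.32083197 -0.29833223] [ 0.4447824  -0.26272197] [ 0.4577 -0.1255]
```

Request:
move_arm(commands=[0.9, -0.08, 0, 0, 0.9, 0, 0, 0, 0.9, 0, 0, 0, 0.9, 0, 0, 0, 0.6, 0, 0, 0, 0.15, 0, 0, 0, 0, 0, 0, 0, 0, 0, 0, 0], jaw=50)

```text
time: 40.67
eef_pos: [0.459, -0.1263, 0.0207]
tcp_rot: [0.583, -0.401, -0.582, -0.401]
contact_force: [0.8, 0.2, -0.5]
opening: 0.589
```

```bash
python3 - <<'E'
from h import *
go(.458,-.126,.0162,110.7)
show("wrist","w22")
E
```

```text
t 40.67 at [ 0.459  -0.1263  0.0207] jaw 110.98 q6 -2.42 x-axis [ 0.002 -0.001 -1.   ] open 0.589
 shift units [0.18 0.03 0.03] rows 1 each [0.179 0.035 0.025]
 turn deg world -0.28 tool turn units 0.06
```

View pics/w22.png

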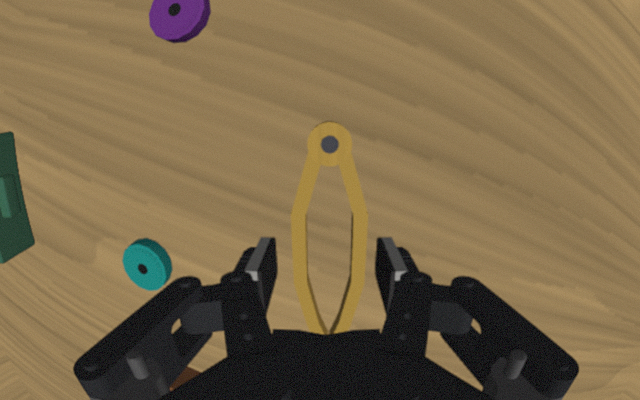

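Request:
move_arm(commands=[0.17, 0.02, 0.03, 0, 0, 0, 0, 0])

```text
time: 40.98
eef_pos: [0.4573, -0.1252, 0.0154]
tcp_rot: [-0.582, 0.401, 0.583, 0.401]
contact_force: [-0.3, -0.1, 0.1]
opening: 0.589
```

Request:
move_arm(commands=[0, 0, 0, 0, 0, 0, 0, 0, 0, 0, 0, 0, 0, 0, 0, 0], jaw=27, force=60)

```text
time: 41.48
eef_pos: [0.4579, -0.1256, 0.016]
tcp_rot: [0.583, -0.401, -0.582, -0.401]
contact_force: [-0.4, 0.5, 4.1]
opening: 0.408
```

Request:
move_arm(commands=[-0.4, 0, 0, 0, -0.9, 0, 0, 0, -0.9, 0, 0, 0, -0.9, 0, 0, 0, 0, 0, 0, 0])

```text
time: 42.1
eef_pos: [0.4587, -0.1259, 0.0948]
tcp_rot: [0.584, -0.4, -0.581, -0.401]
contact_force: [0.2, 0.2, -1.1]
opening: 0.407
```

```bash
python3 - <<'E'
from h import *
go(.655,.002,.1,83.6)
show("wrist","w23")
E
```

```text
t 42.1 at [ 0.4587 -0.1259  0.0948] jaw 110.98 q6 -2.42 x-axis [ 0.004 -0.002 -1.   ] open 0.407
 shift units [-0.19 -9.17  1.97] rows 10 each [-0.019 -0.917  0.197]
 turn deg world -27.38 tool turn units 5.48
```

View pics/w23.png

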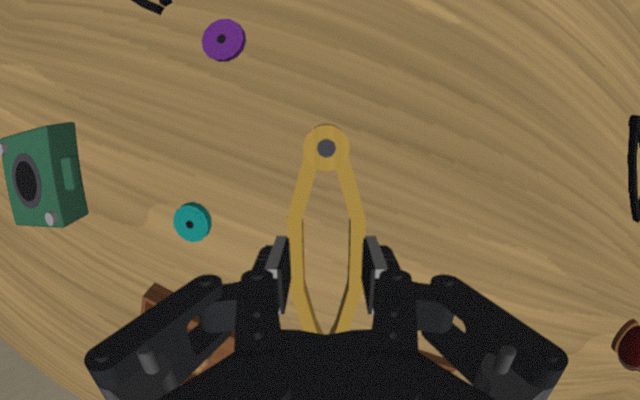

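Request:
move_arm(commands=[0, -0.917, 0.197, 0, 0, -0.917, 0.197, 0, 0, -0.917, 0.197, 0, 0, -0.917, 0.197, 0, 0, -0.917, 0.197, 0, 0, -0.917, 0.197, 0, 0, -0.917, 0.197, 0, 0, -0.917, 0.197, 0, 0, -0.917, 0.197, 0, 0, -0.917, 0.197, 0, 0, 0, 0, 0.92, 0, 0, 0, 0.92, 0, 0, 0, 0.92, 0, 0, 0, 0.92, 0, 0, 0, 0.92, 0, 0, 0, 0.9, 0, 0, 0, 0, 0, 0, 0, 0])

```text
time: 44.4
eef_pos: [0.6533, 0.0027, 0.0918]
tcp_rot: [-0.47, 0.528, 0.472, 0.527]
contact_force: [1.1, -1.0, -1.3]
opening: 0.41
```

```bash
python3 - <<'E'
from h import *
go(.655,.002,.021,83.4)
show("wrist","w24")
E
```

```text
t 44.4 at [0.6533 0.0027 0.0918] jaw 83.54 q6 -1.61 x-axis [-0.002  0.    -1.   ] open 0.41
 shift units [ 2.83 -0.07 -0.02] rows 3 each [ 0.944 -0.025 -0.007]
 turn deg world -0.14 tool turn units 0.03
```

View pics/w24.png

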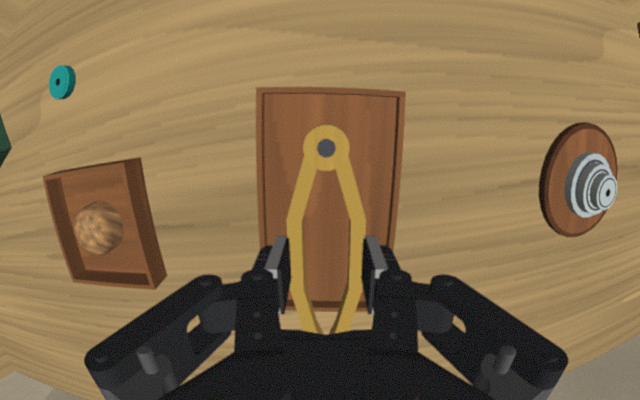

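Request:
move_arm(commands=[0.8, -0.07, -0.02, 0, 0.8, 0, 0, 0, 0.8, 0, 0, 0, 0.25, 0, 0, 0, 0, 0, 0, 0, 0, 0, 0, 0])

```text
time: 45.2
eef_pos: [0.6565, 0.0018, 0.0277]
tcp_rot: [-0.471, 0.527, 0.47, 0.528]
contact_force: [0.2, -0.9, -1.1]
opening: 0.411
```

Request:
move_arm(commands=[0.1, 0, 0, 0, 0, 0, 0, 0])

```text
time: 45.45
eef_pos: [0.6558, 0.0019, 0.0247]
tcp_rot: [-0.471, 0.528, 0.471, 0.528]
contact_force: [0.1, -0.2, -1.0]
opening: 0.413
```

Request:
move_arm(commands=[0.12, 0, 0, 0, 0, 0, 0, 0])

```text
time: 45.7
eef_pos: [0.6554, 0.002, 0.021]
tcp_rot: [-0.471, 0.528, 0.471, 0.527]
contact_force: [-0.3, -1.0, -1.1]
opening: 0.408
```

Request:
move_arm(commands=[0.04, 0, 0, 0, 0, 0, 0, 0])

```text
time: 45.95
eef_pos: [0.6556, 0.002, 0.0202]
tcp_rot: [-0.471, 0.528, 0.471, 0.528]
contact_force: [-0.3, 0.1, -1.1]
opening: 0.411
```

Request:
move_arm(commands=[0.03, 0, 0, 0, 0, 0, 0, 0])

```text
time: 46.2
eef_pos: [0.6558, 0.0019, 0.02]
tcp_rot: [-0.471, 0.528, 0.471, 0.528]
contact_force: [-0.9, 0.5, 0.4]
opening: 0.414
```

Request:
move_arm(commands=[0, 0, 0, 0, 0, 0, 0, 0, 0, 0, 0, 0, -0.5, 0, 0, 0, -0.8, 0, 0, 0, -0.9, 0, 0, 0, -0.9, 0, 0, 0, -0.9, 0, 0, 0, 0, 0.9, 0, 0, 0, 0.9, 0, 0, 0, 0.9, 0, 0, 0, 0.9, 0, 0, 0, 0.9, 0, 0, 0, 0.9, 0, 0, 0, 0, 0, 0, 0, 0, 0, 0], jaw=50)

```text
time: 48.2
eef_pos: [0.5226, 0.0171, 0.1206]
tcp_rot: [-0.471, 0.527, 0.47, 0.528]
contact_force: [-0.1, 0.8, -0.0]
opening: 0.59
```

```bash
python3 - <<'E'
from h import *
go(.655,.002,.021,83.4)
show("wrist","w25");show("top","t25",(150,90,520,310),2.1);show("scene","s25",(150,130,450,340),2.6)
E
```

```text
t 48.2 at [0.5226 0.0171 0.1206] jaw 83.47 q6 -1.62 x-axis [ 0.002 -0.    -1.   ] open 0.59
 shift units [ 4.   -5.32  0.  ] rows 6 each [ 0.666 -0.887  0.001]
 turn deg world -0.07 tool turn units 0.01
```

View pics/w25.png

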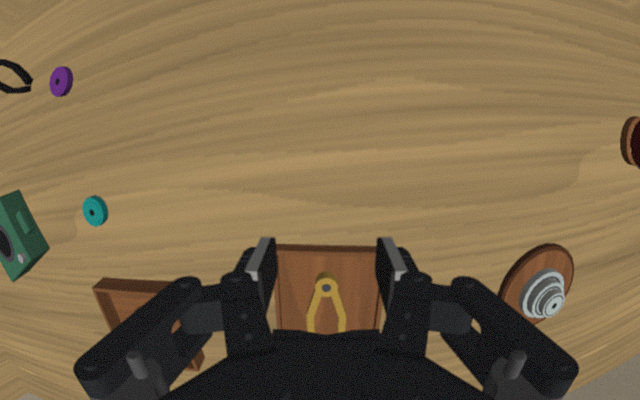

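View pics/t25.png

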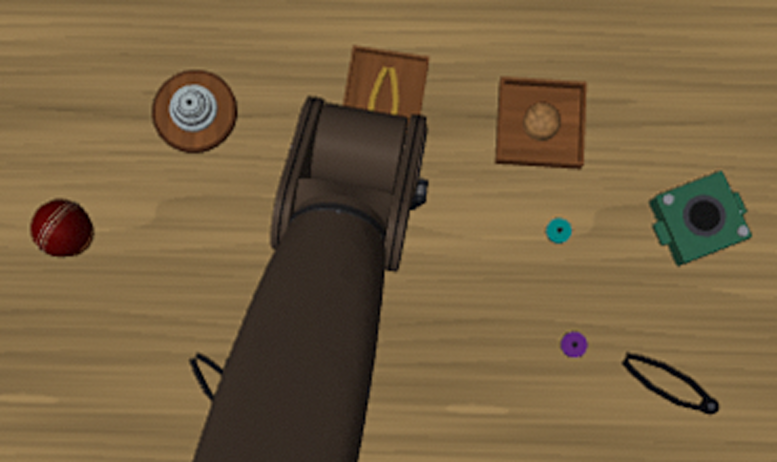

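View pics/s25.png

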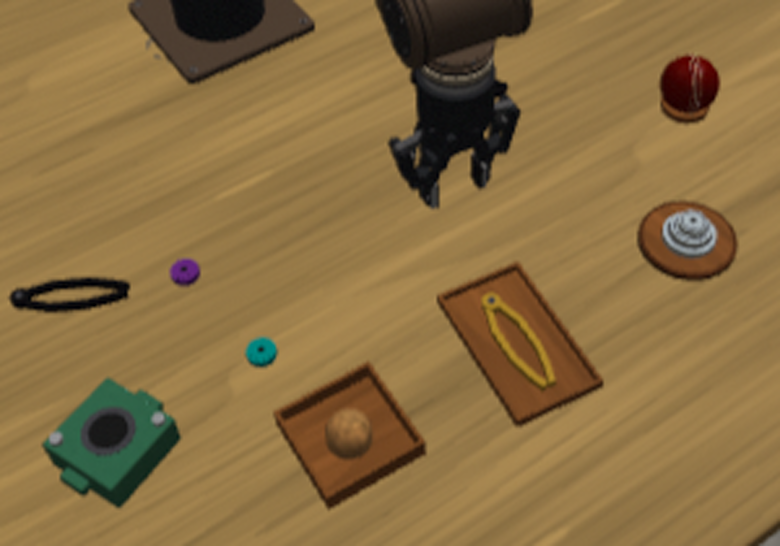

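```bash
python3 - <<'E'
from h import *
for n in ("top","scene"):
    im=np.load(f"pics/{'t' if n=='top' else 's'}25.npy");hsv=cv2.cvtColor(im,cv2.COLOR_RGB2HSV).astype(int)
    x0,y0,x1,y1=(220,115,270,170) if n=="top" else (390,195,440,245)
    w=np.zeros(hsv.shape[:2],bool);w[y0:y1,x0:x1]=1
    wood=w&(((hsv[...,0]<=14)&(hsv[...,1]>110)&(hsv[...,2]<130))|(hsv[...,1]<60))
    b=max(blobs(cv2.morphologyEx(wood.astype(np.uint8),cv2.MORPH_CLOSE,np.ones((5,5)))),key=lambda t:t[1][4])
    print(n,"stand",b[1],onplane(n,b[2],.01)[0].round(4))
    d=(190/2.1+150-.3,102/2.1+90-.3) if n=="top" else (692/2.6+150-.3,218/2.6+130-.3)
    print("small",np.round(d,1),onplane(n,d,.04)[0].round(4))
    g=w&(hsv[...,1]<60)&(hsv[...,2]>70)
    b=max(blobs(cv2.morphologyEx(g.astype(np.uint8),cv2.MORPH_CLOSE,np.ones((5,5)))),key=lambda t:t[1][4])
    print("grey",b[1],onplane(n,b[2],.022)[0].round(4))
    np_=im[y0:y1,x0:x1];cv2.imwrite(f"pics/st_{n}.png",cv2.resize(np_,None,fx=9,fy=9,interpolation=cv2.INTER_CUBIC)[:,:,::-1])
E
```

```text
top stand [ 222  123   41   40 1234] [0.6534 0.24   0.01  ]
small [240.2 138.3] [0.6568 0.24   0.04  ]
grey [231 130  22  23 401] [0.6546 0.2398 0.022 ]
scene stand [396 208  37  29 863] [0.6607 0.2377 0.01  ]
small [415.9 213.5] [0.656 0.243 0.04 ]
grey [405 211  21  18 294] [0.661  0.2378 0.022 ]
```

View pics/st_scene.png

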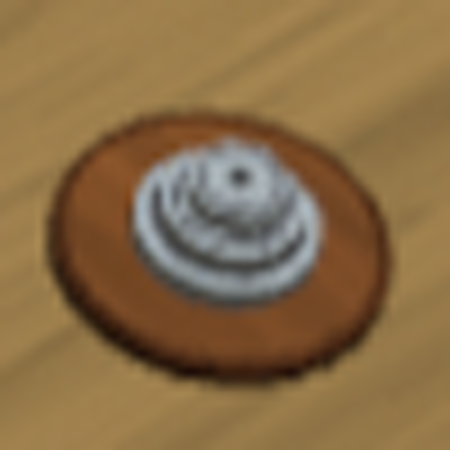

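View pics/st_top.png

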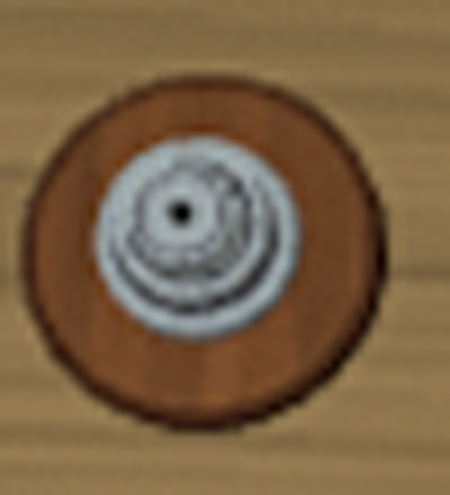

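```bash
python3 - <<'E'
from h import *
print(onplane("scene",(240/9+390-.5,178/9+195-.5),.04)[0].round(4),onplane("top",(180/9+220-.5,212/9+115-.5),.04)[0].round(4))
s=ctrl.get_state();print(s["time"],s["contact_force"].round(1));ctrl.sign_off()
E
```

```text
[0.6585 0.2418 0.04  ] [0.6574 0.2418 0.04  ]
48.35 [-0.4  0.2  0.1]
the job is handed in; nothing more can be done
```

All five things are put away, and I handed the job in at 48.35 s of the 128 s allowed. Sign-off gives no verdict, so what follows is my own last look.

- **Templates:** stacked large, medium, small on the round stand. In each fixed view the grey stack lies within about 2 mm of the stand's centre. The small template's dot lies within 3 to 4 mm of the stack.
- **Core:** upright in the square tray, close to its centre.
- **Calipers:** flat in the long tray, lined up with it. I judged flatness by eye from the last pictures.
- **Left alone:** the mould, ball, look-alike discs and black calipers look unmoved in the pictures. I did not measure their positions again.
- **Robot:** gripper open and clear, reading about zero contact force.

The top and scene cameras disagreed by 4 to 7 mm in x on several positions, including the stand. I relied on the wrist camera for the final centring. My first reading of the small template's dot in the scene view was also rough, about 5 mm off in x and y from the grey stack. Read again from an enlarged picture, it agreed with the top camera to about 1 mm.

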